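Pack a sterilising container: lid off, load bowls, clamp, lid on

TASK

Pack the sterilising container for the autoclave. Take the lid off and set it down in the middle of the grey pad, slacken the red clamp knob and slide the retaining bar back, set every steel bowl from the drying mat rim down in the container's lane, one close row starting at the fixed end, then slide the bar up snug against the row and tighten the knob fully. Last, put the lid back on so that it sits flat on the rim all round, and leave everything else on the bench where it is.

Things in the scene. Friction and masses are not known exactly. Their poses are not given: they have to be found in the camera images.
- case: Open aluminium container fixed on the bench, outside 152 (x) by 322 mm (y, the long way), rim 65 mm high, walls and floor 4 mm. Origin: centre of its underside; z up. Inside, a dark rail runs along y (x +2 to +30 mm, top 34 mm up). The lane for the bowls lies beside it: x -72 to +2 mm, centre x = -36, floor z = 4 mm, from the fixed end wall at y = -157 mm to the retaining bar
- lane_end (a point): Point at the foot of the lane's fixed end wall, on the lane's centre line at floor height (case x -36, y -157, z 4 mm); its axes are the case's. A bowl against this end wall has its centre at y = +33 mm from here
- bar (a joint): Retaining bar: steel plate across the lane (68 mm wide, top 36 mm above the bench) on a carriage that slides on the rail. Value in m: 0 = fully back, plate face at case y = +121 mm; it grows towards the fixed end (face y = 0.121 - value), up to 0.19. Freed it slides with about 2 N, clamped it holds over 30 N. Move it by holding the knob and drawing it along the rail
- bar_face (a point): Point on the plate's face that looks at the bowls (towards case -y), on the lane's centre line at floor height; axes as the case's. A bowl touching it has its centre at y = -33 mm from here. Plate and carriage reach 34 mm behind it (+y); a bracket and the carriage, up to 57 mm above the bench, begin 20 mm from the lane line on the rail's side
- clamp (a joint): Red clamp knob on the carriage, vertical axis, quarter-turn screw. Value in rad: 0 = slack, stop at 1.45 = tight; it grows clockwise seen from above. The bar slides freely below 0.35 and is held above 0.9; tight is 1.1 or more. Takes up to 0.25 N m, stays where left. Its wing grip is 46 mm long, 12 thick; the long way lies along case x at 0 and turns clockwise from there with the value
- clamp_grip (a point): On the knob's axis, 78 mm above the bench, at mid height of the wing grip (68 to 87 mm above the bench); case x = +16 mm and 17 mm behind bar_face along +y (turns with the knob). Below the wing is a collar 18 mm across; beside it all is clear down to the carriage top, 57 mm above the bench
- lid: Loose green lid, 166 by 336 mm (y the long way), 500 g, seated on the container at the start. Its skirt goes outside the container's rim with 3 mm to spare per side; a step 9 mm above the skirt's lower edge rests on the rim. Origin: centre of the skirt's lower edge; z up. Dome top 40 mm above it. Seated: level, origin 56 mm above the bench, centred on the case, either way round
- lid_handle (a point): Centre of the lid's black bar handle, 63 mm above the lid's origin: 110 mm long (along the lid's y), 14 mm thick, 12 mm high, 17 mm of free space under it down to the dome
- pad: Pale grey silicone bench pad, 360 (its x) x 190 x 3 mm, fixed, clear: where the lid is laid aside, skirt down. Origin: centre of its underside. Mat and pad lie on either side of the container
- mat: Pale blue ribbed drying mat, 200 x 200 x 3 mm, fixed; origin at the centre of its underside. The bowls start on it
- bowl1: One of up to four identical footed steel bowls (None if absent), rim down on the drying mat, 120 g. Rim diameter 66 mm; the rounded bowl is 29 mm high; on top a cylindrical foot, diameter 32 mm, from 31 to 52 mm above the rim, is the place to grip (keep the fingertips above the 29 mm shoulder). Origin: centre of the rim plane (underside); z points from rim to foot, so z up = rim down
- bowl2: One of up to four identical footed steel bowls (None if absent), rim down on the drying mat, 120 g. Rim diameter 66 mm; the rounded bowl is 29 mm high; on top a cylindrical foot, diameter 32 mm, from 31 to 52 mm above the rim, is the place to grip (keep the fingertips above the 29 mm shoulder). Origin: centre of the rim plane (underside); z points from rim to foot, so z up = rim down
- bowl3: One of up to four identical footed steel bowls (None if absent), rim down on the drying mat, 120 g. Rim diameter 66 mm; the rounded bowl is 29 mm high; on top a cylindrical foot, diameter 32 mm, from 31 to 52 mm above the rim, is the place to grip (keep the fingertips above the 29 mm shoulder). Origin: centre of the rim plane (underside); z points from rim to foot, so z up = rim down
- bowl4: One of up to four identical footed steel bowls (None if absent), rim down on the drying mat, 120 g. Rim diameter 66 mm; the rounded bowl is 29 mm high; on top a cylindrical foot, diameter 32 mm, from 31 to 52 mm above the rim, is the place to grip (keep the fingertips above the 29 mm shoulder). Origin: centre of the rim plane (underside); z points from rim to foot, so z up = rim down
- file_stand: Small red block with files, 85 x 32 x 26 mm, a bystander; origin under its centre
- mirror: Steel mouth mirror lying flat, 180 mm long, a bystander; origin under the middle of its handle
- syringe: Green syringe lying flat, about 150 mm long, a bystander; origin under its middle
- jar: Amber jar with white cap, diameter 52, 70 mm high, a bystander; origin under its centre
- cup: White plastic cup, diameter 68 at the mouth, 80 mm high, a bystander (not for sterilising); origin under its centre

How it is judged:
By the outcome, as a careful person would: the job done as asked, in the order asked, and still so for the second after the job is handed in, with the robot touching nothing.
Of bowl1, bowl2, bowl3, bowl4 only 2 to 4 are there at a start; the rules pass over those that are not, and their reading is None.
At some moment in a run one of bowl1, bowl2, bowl3, bowl4 may be knocked a few centimetres aside while the robot is not near it.
It also fails if it takes over 210 s, if anything falls off the work surface, if the arm or the gripper's body presses on something with over 40 N, if the wrist force passes 120 N, or if a joint passes its speed limit or range.

ROBOT

A 6-joint arm with a two-finger parallel gripper is mounted at the origin on the work surface. World frame = base frame: x ahead of the robot, y to its left, z up, the work surface at z = 0. Lengths are in m, angles in rad, forces in N, time in s.
With the tool pointing down it reaches from about 0.375 to 0.9 m from the base axis. Payload 3.1 kg.
Tool frame: the origin (TCP) lies midway between the tips of the shut fingers; the grasp point (between the pads) lies 19 mm behind it (grip_depth is the distance from the TCP to the grasp point, in m); y points along the fingers, z is the direction in which the jaws open and shut, and the axes are right-handed (so a half turn about y gives the same grasp; the last joint's range is limited). The gripper opens to 85 mm and grips with 20 to 120 N. Pads are 22 mm wide; open, the fingers measure 114 mm over their backs; the gripper's body (76 mm by 85 mm) begins 54 mm behind the grasp point. The pads swing forward as they close: fully open they stand 13 mm farther back than shut.
Start: joints at [1.054, 0.527, 1.433, -0, 1.181, -0.178], TCP at [0.207, 0.59, 0.231] pointing down, gripper open.
Joint ranges: [-3.08, 3.08], [-0.75, 2.2], [0.22, 2.44], [-1.43, 4.57], [0, 2.65], [-2.85, 2.85]. Speed limits (rad/s): [2.79, 2.79, 3.14, 3.14, 3.14, 3.14].

INTERFACE

Orientations are given as a unit quaternion [x, y, z, w].
In Python, from station import sense, snapshot, camera_model, sign_off, grip_depth gives the robot as it stands.
- The arm moves only by the tool play_rows, never from a script. Its argument "deltas" is a list of rows, each a list of 6 numbers: the shift along the tool's x, y, z in m, then the turn, a rotation vector about the tool's x, y, z in rad. A call has 1 to 12 rows; each row is the pose to reach, as a shift and turn from the pose commanded when the call began, along the tool's axes at that moment; what a row does not reach only later rows make up. A row lasts 1/10 s, in which the tool goes at most 50 mm and 8.59 degrees, less where a joint would pass 70% of its speed; a pose out of reach is approached as far as the arm can. A call with a gripper value outside its range is refused whole. "gripper" is the finger opening in m, from 0 to 0.0854, set as the call begins (left out, the last holds). The fingers move at their own pace and stop on an object; "force" is the grip in N (left out, the last holds). Time passes only in rows, so rows that repeat a pose let the fingers close. It gives the time, the measured TCP pose, the force and the opening at its end, in the units of the state.
- sense(): the state, without advancing time (a new reading comes with each control period).
- snapshot(name): name is "scene" or "side" or "wrist"; returns the picture (384x512x3 uint8, red, green, blue); there is no depth.
- camera_model(name): a dict with "fx", "fy", "cx", "cy" (pixels), "camera_from_world" (4x4, takes a point from world to camera coordinates). Camera axes: x right, y up, looking along -z (the intrinsics and any distortion apply to the point x, -y, -z); pixel columns grow to the right and rows downward; lengths in m; the calibration is good to about 2 mm. A picture is of the moment at which its call begins: read the wrist's pose just before it. camera_model takes no time and is no camera call; for the wrist camera it gives the pose at the moment of the call.
- sign_off(): hands the job in, once; it reports no verdict.
The state is a dict: "t": time; "q": joint angles; "qd": joint speeds; "tau": joint torques, N m; "tcp_pos": TCP position; "tool_rot": TCP orientation; "force": force on the tool from outside, world axes, zero at the start; "ft_torque": the same for the moment, N m; "finger_gap": opening from 0.0 (shut) to 1.0 (fully open).
Only numpy, scipy, OpenCV 4.12 (cv2) and the standard library are available. Lean on these libraries where they do the work, as an engineer would, in place of code of your own. Each camera call takes 0.05 s, during which the arm holds its last target.

## Working session

There is one attempt and no reset: what is moved stays moved. The work goes in short steps, Python scripts to look and compute and a tool call to move; the robot and the scene stay as the last step left them, time stands still between calls to the robot, and variables do not carry over. Pictures are saved under pics/ and viewed, and the job is handed in when it is done.

Besides the shell and the picture viewer there is one more tool, called as a command line: name --pt "numbers of a row" for each row, then --argument value for the rest. play_rows: Moves the arm, as the interface text tells. Its arguments: {"type":"object","properties":{"deltas":{"type":"array"},"gripper":{"type":"number"},"force":{"type":"number"}},"required":["deltas"]}

```bash
ls; mkdir -p pics; python3 - <<'E'
from station import sense, snapshot, camera_model, grip_depth
import cv2, json
print(sense(), grip_depth)
for n in ["scene","side","wrist"]:
    m=camera_model(n); print(n,{k:(v if not hasattr(v,'tolist') else v.tolist()) for k,v in m.items()})
    im=snapshot(n); cv2.imwrite(f"pics/{n}0.png",im[:,:,::-1])
E
```

```text
pics
{'t': 0.0, 'q': array([ 1.05447909e+00,  5.28506693e-01,  1.43391033e+00, -1.00982467e-05,
        1.18143026e+00, -1.78507154e-01]), 'qd': array([-0.00126765, -0.00104164, -0.00055275, -0.0001019 , -0.00065365,
        0.00097974]), 'tau': array([ 5.61482138e-04, -4.42356634e+01, -1.78028029e+01, -3.34375809e-04,
        8.62095156e-03, -5.51554663e-06]), 'tcp_pos': array([0.20675065, 0.58903753, 0.23030619]), 'tool_rot': array([ 0.69779466, -0.1191337 ,  0.11859712, -0.6962934 ]), 'force': array([-0.18064635, -0.43526718, -1.05275805]), 'ft_torque': array([ 0.03944365,  0.02120548, -0.02127951]), 'finger_gap': 0.9977549024379829} 0.0187
scene {'fx': 411.3821056720399, 'fy': 411.3821056720399, 'cx': 257.2745025552747, 'cy': 185.75346476728126, 'camera_from_world': [[-0.023162800498983192, 0.9995647239268324, -0.018271490199765338, 0.019941277176662893], [-0.5429808596996052, 0.0027675578496072512, 0.8397405114816283, 0.24353874578518545], [0.839425559935437, 0.02937181139502455, 0.5426804087328501, -1.6701171763887708], [0.0, 0.0, 0.0, 1.0]]}
side {'fx': 441.9388637539799, 'fy': 441.9388637539799, 'cx': 255.97202436745266, 'cy': 191.4333648219192, 'camera_from_world': [[0.9258972077553453, -0.377698921705756, 0.007608233248548537, -0.5578964044128437], [0.26715150405056204, 0.6688734103438725, 0.6937135106212652, -0.2355282160439965], [-0.2671037898540147, -0.6402748515108702, 0.7202108579911548, -0.9884136426743534], [0.0, 0.0, 0.0, 1.0]]}
wrist {'fx': 330.22871333976605, 'fy': 330.22871333976605, 'cx': 253.04318356222382, 'cy': 194.68110824527346, 'camera_from_world': [[0.33206250753900163, 0.9432563428697638, -0.001400972116736021, -0.6247312106809378], [-0.909516529738779, 0.3197903959068466, -0.2655443179916935, 0.034020934441030694], [-0.25002834483082453, 0.08945151939293018, 0.9640976363727157, -0.3784414792616287], [0.0, 0.0, 0.0, 1.0]]}
```

View pics/scene0.png

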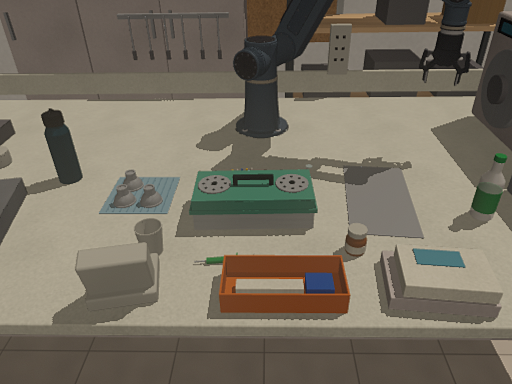

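View pics/side0.png

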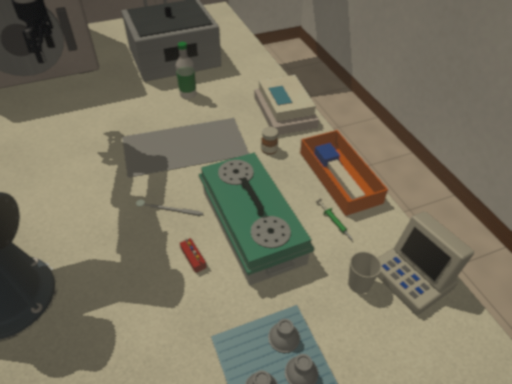

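View pics/wrist0.png

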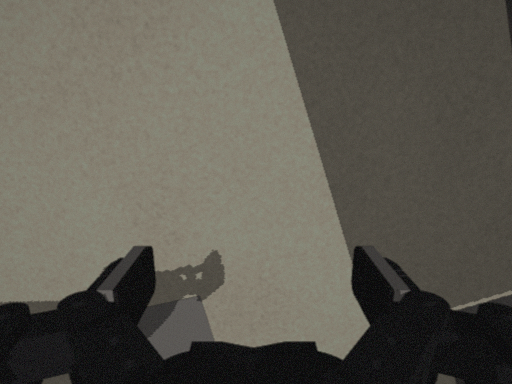

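```bash
cat > h.py <<'E'
import numpy as np, cv2
from scipy.spatial.transform import Rotation as R
from scipy.optimize import least_squares
from station import sense, snapshot, camera_model, sign_off, grip_depth
def proj(m,P):
    P=np.atleast_2d(P); T=np.array(m["camera_from_world"]); c=P@T[:3,:3].T+T[:3,3]
    return np.c_[m["cx"]+m["fx"]*c[:,0]/-c[:,2], m["cy"]+m["fy"]*(-c[:,1])/-c[:,2]]
def back(m,uv,z):
    uv=np.atleast_2d(uv).astype(float); T=np.array(m["camera_from_world"])
    d=np.c_[(uv[:,0]-m["cx"])/m["fx"],-(uv[:,1]-m["cy"])/m["fy"],-np.ones(len(uv))]@T[:3,:3]
    o=-T[:3,:3].T@T[:3,3]; z=np.broadcast_to(z,len(uv))
    return o+d*((z-o[2])/d[:,2])[:,None]
def crop(name,im,box,s):
    x0,y0,x1,y1=box; c=im[y0:y1,x0:x1,::-1]
    c=cv2.resize(c,None,fx=s,fy=s,interpolation=cv2.INTER_CUBIC)
    c=cv2.convertScaleAbs(c,alpha=1.3,beta=10)
    for i in range(0,x1-x0,10):
        cv2.line(c,(i*s,0),(i*s,6 if (x0+i)%50 else 14),(0,0,255),1)
        if (x0+i)%20==0: cv2.putText(c,str(x0+i),(i*s,24),0,.4,(0,0,255),1)
    for i in range(0,y1-y0,10):
        cv2.line(c,(0,i*s),(6,i*s),(0,0,255),1)
        if (y0+i)%20==0: cv2.putText(c,str(y0+i),(8,i*s+4),0,.4,(0,0,255),1)
    cv2.imwrite(f"pics/{name}.png",c)
def shot(cam,name,box=(0,0,512,384),s=1):
    m=camera_model(cam); im=snapshot(cam); np.save(f"pics/{name}.npy",im); crop(name,im,box,s); return m,im
def tool():
    s=sense(); return s,np.array(s["tcp_pos"]),R.from_quat(s["tool_rot"])
E
python3 - <<'E'
from h import *
s,p,r=tool(); print(r.as_matrix().round(3))
for i,b in [("a",(180,150,340,250))]:
  crop("s_lid",cv2.imread("pics/scene0.png")[:,:,::-1],b,5)
crop("s_mat",cv2.imread("pics/scene0.png")[:,:,::-1],(90,160,190,260),6)
crop("s_pad",cv2.imread("pics/scene0.png")[:,:,::-1],(330,150,430,260),5)
crop("d_lid",cv2.imread("pics/side0.png")[:,:,::-1],(190,140,330,280),4)
E
```

```text
[[ 0.943 -0.001  0.331]
 [-0.331 -0.002  0.943]
 [-0.    -1.    -0.002]]
```

View pics/s_lid.png

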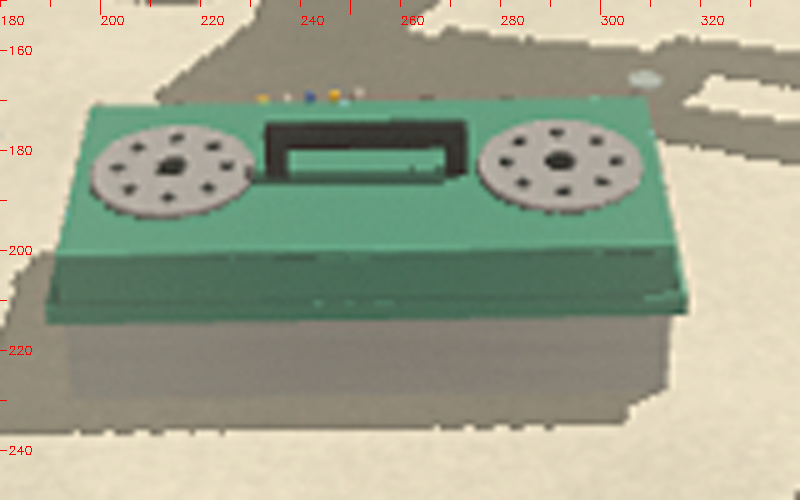

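View pics/d_lid.png

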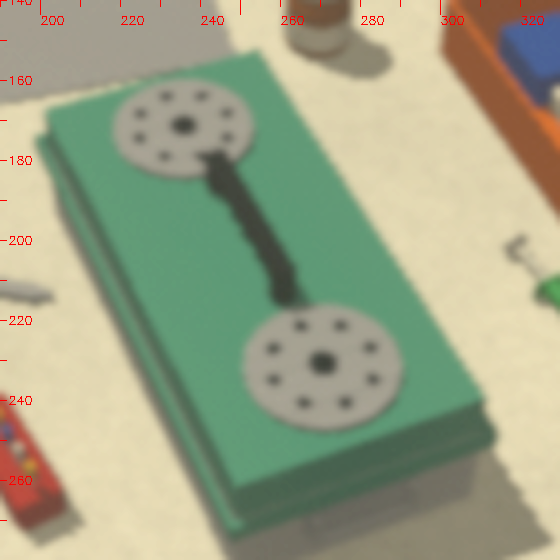

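View pics/s_mat.png

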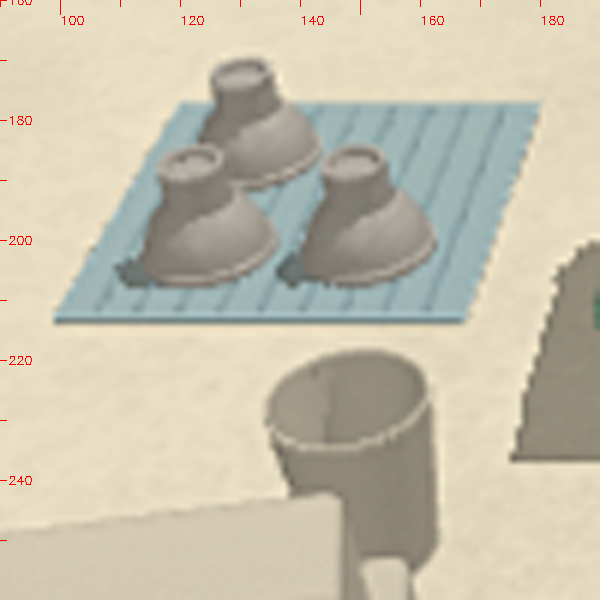

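View pics/s_pad.png

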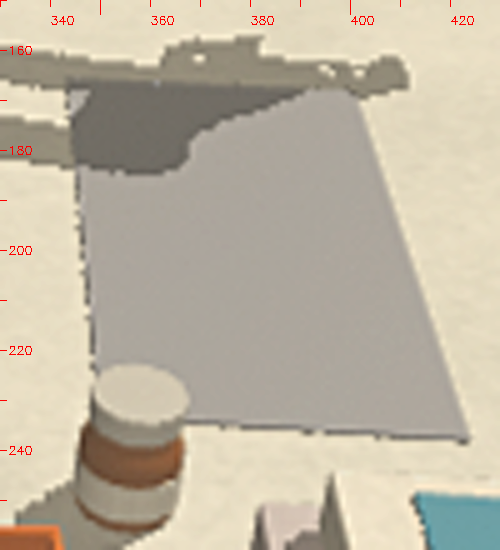

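```bash
python3 - <<'E'
from h import *
S=camera_model("scene"); D=camera_model("side")
print("bowls",back(S,[(121.7,186.3),(130.5,172),(149,186.7)],.055).round(4))
pc=back(S,[(343.6,166.6),(400.4,168),(423.4,238),(349,225)],.003); print("pad",pc.round(4))
print("mat",back(S,[(120.2,177.2),(180,177.2),(167.5,213.7),(99,213.7)],.003).round(4))
print("jar top",back(S,(358,228.5),.07).round(3))
print("skirt S",back(S,[(189.5,214),(317,212.5)],.056).round(4))
print("skirt D",back(D,[(199,175),(237.5,274),(312,248)],.056).round(4))
# handle top face scene: (265,122)-(467,122) back edge top z=.125
print("handle S top mid",back(S,[(233,175.5),(273,175.5)],.125).round(4))
print("handle D top",back(D,[(242.5,179.5),(261,212)],.125).round(4))
# fit pad
def pad(x,L,W):
    c,s=np.cos(x[2]),np.sin(x[2]); q=np.array([[-L/2,-W/2],[-L/2,W/2],[L/2,W/2]])
    return q@np.array([[c,s],[-s,c]])+x[:2]
r=least_squares(lambda x:(pad(x,.36,.19)-pc[:3,:2]).ravel(),[.5,.3,0]); print(r.x,r.fun.round(4))
mc=back(S,[(120.2,177.2),(180,177.2),(167.5,213.7)],.003)
r=least_squares(lambda x:(pad(x,.2,.2)-mc[:3,:2]).ravel(),[.5,-.3,0]); print(r.x,r.fun.round(4))
E
```

```text
bowls [[ 0.5345 -0.4033  0.055 ]
 [ 0.4532 -0.4005  0.055 ]
 [ 0.537  -0.3222  0.055 ]]
pad [[0.3364 0.2772 0.003 ]
 [0.3472 0.4627 0.003 ]
 [0.7044 0.4266 0.003 ]
 [0.6504 0.244  0.003 ]]
mat [[ 0.3992 -0.4596  0.003 ]
 [ 0.4005 -0.2624  0.003 ]
 [ 0.5987 -0.2623  0.003 ]
 [ 0.5984 -0.4601  0.003 ]]
jar top [[0.749 0.243 0.07 ]]
skirt S [[ 0.671  -0.1817  0.056 ]
 [ 0.6649  0.1529  0.056 ]]
skirt D [[ 0.5022  0.1593  0.056 ]
 [ 0.4884 -0.1716  0.056 ]
 [ 0.6725 -0.1696  0.056 ]]
handle S top mid [[ 0.5906 -0.0694  0.125 ]
 [ 0.5913  0.0383  0.125 ]]
handle D top [[ 0.5801  0.0342  0.125 ]
 [ 0.5814 -0.0795  0.125 ]]
[ 0.51934268  0.3515661  -0.09577009] [-0.0053 -0.003   0.0021  0.0006  0.0032  0.0024]
[ 0.49934032 -0.36156731 -0.00398172] [-0.0003 -0.0016 -0.0008  0.0013  0.0011  0.0003]
```

```bash
cat >> h.py <<'E'
def tgt_rot(phi):
    # tool y down, z at angle phi in the plane, x = y cross z
    z=np.array([np.cos(phi),np.sin(phi),0]); y=np.array([0,0,-1.]); return R.from_matrix(np.c_[np.cross(y,z),y,z])
def plan(pos,phi,n=1,q=True):
    s,p,r=tool(); d=r.inv().apply(np.array(pos)-p); w=(r.inv()*tgt_rot(phi)).as_rotvec()
    print("from",p.round(4),"phi",round(float(np.arctan2(*r.as_matrix()[[1,0],2])),4),"delta",d.round(4).tolist(),w.round(4).tolist(),"dist",np.linalg.norm(d).round(3),"rot",np.degrees(np.linalg.norm(w)).round(1))
    if n>1: print([ [round(float(v),4) for v in np.r_[d*k/n,w*k/n]] for k in range(1,n+1)])
def where():
    s,p,r=tool(); print("t",round(s["t"],2),"p",p.round(4),"phi",np.arctan2(*r.as_matrix()[[1,0],2]).round(4),"F",s["force"].round(1),"gap",round(s["finger_gap"],3),"q",s["q"].round(2))
E
python3 - <<'E'
from h import *
m=camera_model("wrist");T=np.array(m["camera_from_world"]);s,p,r=tool()
o=-T[:3,:3].T@T[:3,3]; print("cam in tool",r.inv().apply(o-p), r.inv().as_matrix()@T[:3,:3].T)
plan([.47,-.014,.35],0)
E
```

```text
cam in tool [-0.06717806 -0.14258143  0.00066451] [[ 7.04231714e-04 -9.64013918e-01 -2.65850842e-01]
 [-5.66651743e-04  2.65850480e-01 -9.64014108e-01]
 [ 9.99999591e-01  8.29534150e-04 -3.59039827e-04]]
from [0.2068 0.5892 0.2305] phi 1.233 delta [0.4482, -0.1188, -0.4821] [0.0016, 1.233, 0.0008] dist 0.669 rot 70.6
```

```bash
python3 - <<'E'
from h import *
plan([.585,.05,.38],0)
E
```

```text
from [0.2068 0.5892 0.2305] phi 1.233 delta [0.5354, -0.149, -0.3837] [0.0016, 1.233, 0.0008] dist 0.675 rot 70.6
```

play_rows --pt "0.535 -0.149 -0.384 0.0016 1.233 0.0008" --pt "0.535 -0.149 -0.384 0.0016 1.233 0.0008" --pt "0.535 -0.149 -0.384 0.0016 1.233 0.0008" --pt "0.535 -0.149 -0.384 0.0016 1.233 0.0008" --pt "0.535 -0.149 -0.384 0.0016 1.233 0.0008" --pt "0.535 -0.149 -0.384 0.0016 1.233 0.0008" --pt "0.535 -0.149 -0.384 0.0016 1.233 0.0008" --pt "0.535 -0.149 -0.384 0.0016 1.233 0.0008" --pt "0.535 -0.149 -0.384 0.0016 1.233 0.0008" --pt "0.535 -0.149 -0.384 0.0016 1.233 0.0008" --pt "0.535 -0.149 -0.384 0.0016 1.233 0.0008" --pt "0.535 -0.149 -0.384 0.0016 1.233 0.0008"

```text
t: 1.35
tcp_pos: [0.5431, 0.1083, 0.364]
tool_rot: [-0.499, 0.5, -0.5, 0.5]
force: [0.8, 1.3, 0.1]
finger_gap: 1.001
```

```bash
python3 - <<'E'
from h import *
where(); plan([.585,.05,.38],0)
E
```

```text
t 1.35 p [0.5431 0.1083 0.364 ] phi -0.0003 F [0.8 1.3 0.1] gap 1.001 q [-0.01  0.3   1.43  0.    1.41 -0.01]
from [0.5431 0.1083 0.364 ] phi -0.0003 delta [0.0583, -0.0161, 0.0419] [-0.0003, -0.0003, -0.0017] dist 0.074 rot 0.1
```

play_rows --pt "0.03 -0.008 0.021 0 0 0" --pt "0.058 -0.016 0.042 0 0 0" --pt "0.058 -0.016 0.042 0 0 0" --pt "0.058 -0.016 0.042 0 0 0"

```text
t: 1.75
tcp_pos: [0.5844, 0.0516, 0.379]
tool_rot: [-0.499, 0.501, -0.5, 0.5]
force: [0.3, 0.3, 0.2]
finger_gap: 1.0
```

```bash
python3 - <<'E'
from h import *
where(); shot("wrist","w1",s=1); where()
import json
m=camera_model("wrist"); np.save("pics/w1_T.npy",m["camera_from_world"])
E
```

```text
t 1.75 p [0.5844 0.0516 0.379 ] phi -0.0017 F [0.3 0.3 0.2] gap 1.0 q [-0.1   0.34  1.33  0.    1.47 -0.1 ]
t 1.8 p [0.5838 0.0525 0.3789] phi -0.0003 F [-0.2 -0.  -0.3] gap 0.998 q [-0.1   0.34  1.33  0.    1.47 -0.1 ]
```

View pics/w1.png

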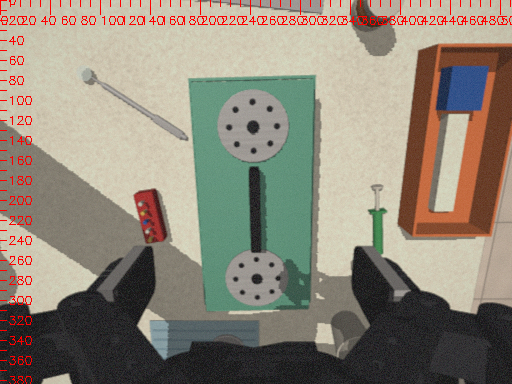

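```bash
python3 - <<'E'
from h import *
im=np.load("pics/w1.npy")
crop("w1a",im,(180,60,330,190),5); crop("w1b",im,(180,190,330,330),5)
E
```

```text
(no output)
```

View pics/w1a.png

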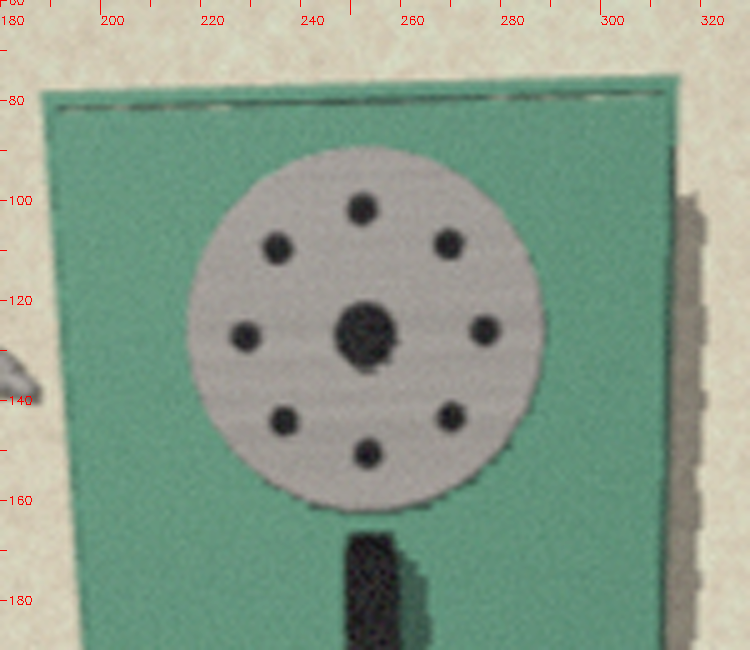

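View pics/w1b.png

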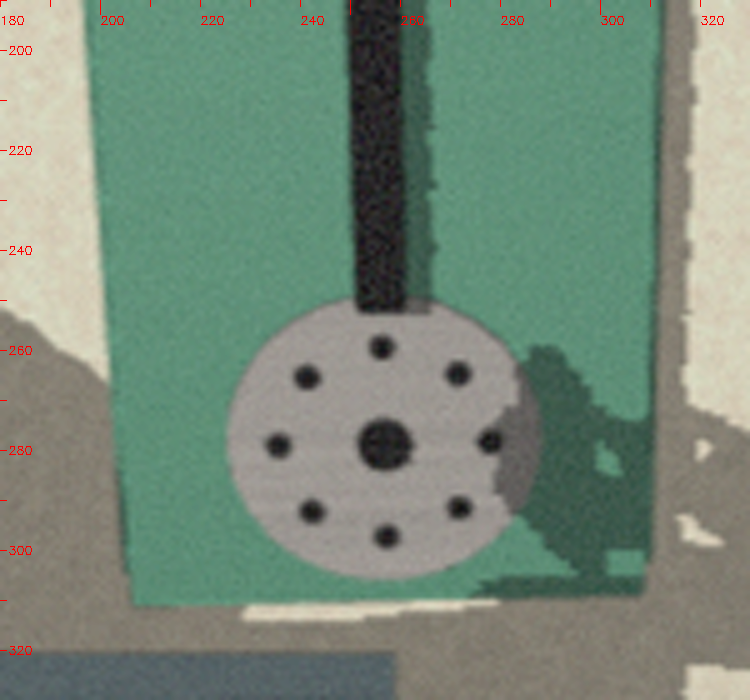

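```bash
python3 - <<'E'
from h import *
m=camera_model("wrist"); m["camera_from_world"]=np.load("pics/w1_T.npy")
a=back(m,[(253,126.6),(257,279)],.0965); print(a.round(4),a.mean(0).round(4),np.arctan2(-(a[0]-a[1])[0],(a[0]-a[1])[1]))
a=back(m,[(254,166.8),(256,252.4)],.125); print(a.round(4),a.mean(0).round(4),np.arctan2(-(a[0]-a[1])[0],(a[0]-a[1])[1]))
a=back(m,[(188.6,78.6),(315.6,75)],.062); print(a.round(4), a.mean(0).round(4), np.arctan2((a[1]-a[0])[1],(a[1]-a[0])[0]))
E
```

```text
[[ 0.5837  0.0931  0.0965]
 [ 0.5892 -0.1214  0.0965]] [ 0.5864 -0.0142  0.0965] 0.025756558929178816
[[ 0.5849  0.0469  0.125 ]
 [ 0.5875 -0.0665  0.125 ]] [ 0.5862 -0.0098  0.125 ] 0.022869888111044036
[[0.4989 0.153  0.062 ]
 [0.6659 0.1573 0.062 ]] [0.5824 0.1552 0.062 ] 0.025710416055349898
```

```bash
python3 - <<'E'
from h import *
where(); plan([.5864,-.0130,.16],.0255);plan([.5864,-.0130,.1015],.0255)
E
```

```text
t 1.8 p [0.5838 0.0525 0.3789] phi -0.0003 F [-0.2 -0.  -0.3] gap 0.998 q [-0.1   0.34  1.33  0.    1.47 -0.1 ]
from [0.5838 0.0525 0.3789] phi -0.0003 delta [0.066, 0.2188, 0.0029] [0.0013, -0.0258, -0.0023] dist 0.229 rot 1.5
from [0.5838 0.0525 0.3789] phi -0.0003 delta [0.0661, 0.2773, 0.003] [0.0013, -0.0258, -0.0023] dist 0.285 rot 1.5
```

play_rows --pt "0.02 0.045 0.003 0.0013 -0.0258 -0.0023" --pt "0.04 0.09 0.003 0.0013 -0.0258 -0.0023" --pt "0.06 0.13 0.003 0.0013 -0.0258 -0.0023" --pt "0.066 0.175 0.003 0.0013 -0.0258 -0.0023" --pt "0.066 0.205 0.003 0.0013 -0.0258 -0.0023" --pt "0.066 0.219 0.003 0.0013 -0.0258 -0.0023" --pt "0.066 0.219 0.003 0.0013 -0.0258 -0.0023" --pt "0.066 0.219 0.003 0.0013 -0.0258 -0.0023" --gripper 0.05 --force 60

```text
t: 2.6
tcp_pos: [0.5874, -0.0124, 0.1609]
tool_rot: [-0.506, 0.492, -0.494, 0.507]
force: [-0.8, -0.2, 0.5]
finger_gap: 0.586
```

```bash
python3 - <<'E'
from h import *
where(); plan([.5864,-.0130,.1015],.0255)
E
```

```text
t 2.6 p [ 0.5874 -0.0124  0.1609] phi 0.0274 F [-0.8 -0.2  0.5] gap 0.586 q [-0.21  0.57  1.6  -0.    0.98 -0.24]
from [ 0.5874 -0.0124  0.1609] phi 0.0274 delta [0.0006, 0.0594, -0.0012] [-0.0018, 0.0019, 0.0007] dist 0.059 rot 0.2
```

play_rows --pt "0 0.02 0 0 0 0" --pt "0 0.04 0 0 0 0" --pt "0 0.059 0 0 0 0" --pt "0 0.059 0 0 0 0" --pt "0 0.059 0 0 0 0"

```text
t: 3.1
tcp_pos: [0.5886, -0.0133, 0.1029]
tool_rot: [-0.506, 0.492, -0.495, 0.507]
force: [-0.5, -0.6, 0.9]
finger_gap: 0.583
```

play_rows --pt "0 0 0 0 0 0" --pt "0 0 0 0 0 0" --pt "0 0 0 0 0 0" --pt "0 0 0 0 0 0" --pt "0 0 0 0 0 0" --pt "0 0 0 0 0 0" --pt "0 0 0 0 0 0" --pt "0 0 0 0 0 0" --gripper 0.0 --force 60

```text
t: 3.9
tcp_pos: [0.5882, -0.0136, 0.103]
tool_rot: [-0.506, 0.492, -0.495, 0.507]
force: [-2.0, 0.4, 6.7]
finger_gap: 0.147
```

play_rows --pt "0 -0.005 0 0 0 0" --pt "0 -0.01 0 0 0 0" --pt "0 -0.02 0 0 0 0" --pt "0 -0.035 0 0 0 0" --pt "0 -0.06 0 0 0 0" --pt "0 -0.085 0 0 0 0" --pt "0 -0.11 0 0 0 0" --pt "0 -0.13 0 0 0 0" --pt "0 -0.14 0 0 0 0" --pt "0 -0.14 0 0 0 0"

```text
t: 4.9
tcp_pos: [0.5883, -0.0136, 0.2432]
tool_rot: [-0.505, 0.492, -0.495, 0.507]
force: [1.1, 0.1, -4.5]
finger_gap: 0.148
```

```bash
python3 - <<'E'
from h import *
where(); shot("scene","sc2",(60,100,460,340),2); plan([.518,.3515,.242],1.475)
E
```

```text
t 4.9 p [ 0.5883 -0.0136  0.2432] phi 0.0258 F [ 1.1  0.1 -4.5] gap 0.148 q [-0.21  0.46  1.52 -0.    1.16 -0.24]
from [ 0.5874 -0.0135  0.2418] phi 0.0258 delta [-0.3666, -0.0007, -0.06] [-0.0014, -1.4492, 0.0027] dist 0.372 rot 83.0
```

View pics/sc2.png

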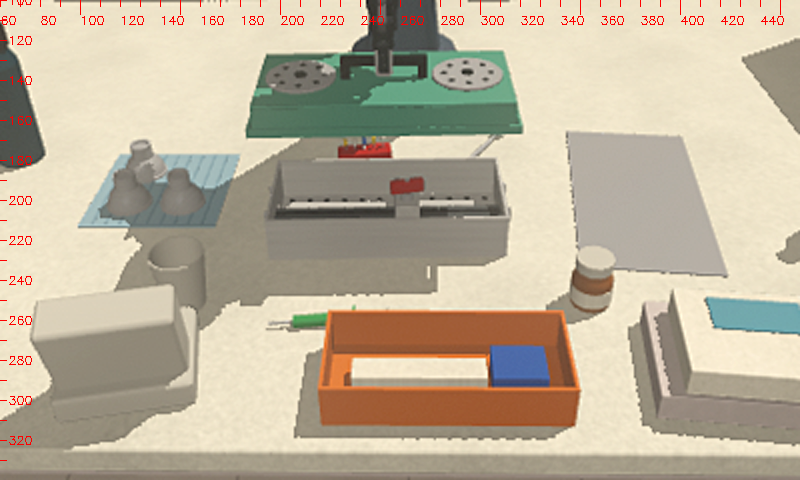

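```bash
python3 - <<'E'
from h import *
shot("side","sd2",(100,90,290,240),4)
shot("scene","sc2p",(330,150,430,250),6)
E
```

```text
(no output)
```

View pics/sd2.png

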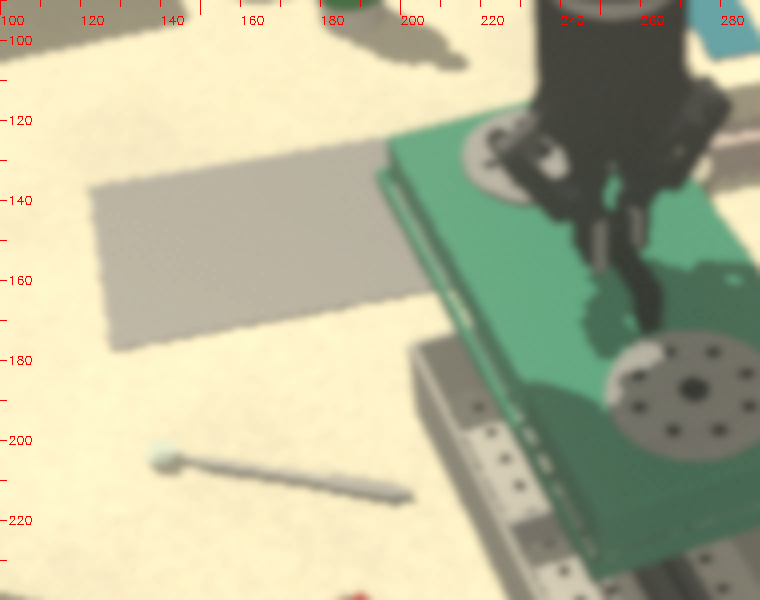

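View pics/sc2p.png

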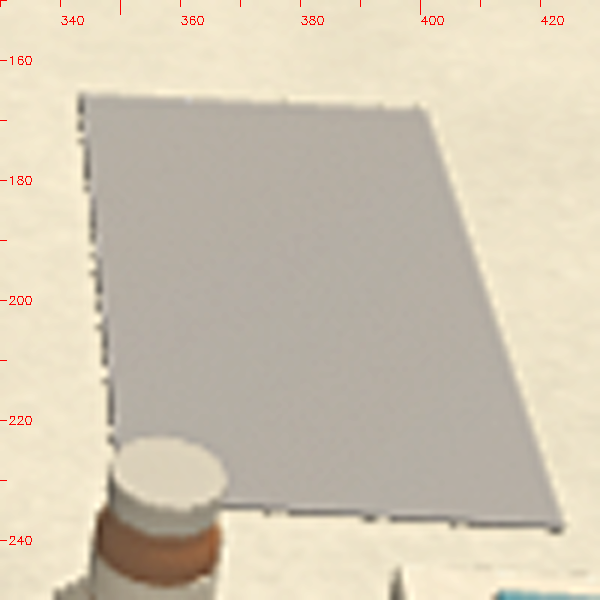

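```bash
python3 - <<'E'
from h import *
S=camera_model("scene"); D=camera_model("side")
# (pts, edges) edges: 'b' x=-.18,'f' x=.18,'l' y=-.095,'r' y=.095
ps=back(S,[(343.3,165.8),(400.8,168),(423.7,237.7),(368.3,234.2),(348.8,223.3)],.003); es=["bl","br","fr","f","l"]
pd=back(D,[(122,137),(128.5,178),(207.5,163),(197,124.5)],.003); ed=["br","bl","l","r"]
print(ps.round(4),pd.round(4))
def res(x,P,E):
    c,s=np.cos(x[2]),np.sin(x[2]); out=[]
    for p,e in zip(P,E):
        d=p[:2]-x[:2]; a=c*d[0]+s*d[1]; b=-s*d[0]+c*d[1]
        for k in e: out.append({'b':a+.18,'f':a-.18,'l':b+.095,'r':b-.095}[k])
    return out
for P,E in [(ps,es),(pd,ed),(np.r_[ps,pd],es+ed)]:
    r=least_squares(res,[.52,.35,-.1],args=(P,E)); print(r.x.round(4),r.fun.round(4))
E
```

```text
[[0.3311 0.277  0.003 ]
 [0.3472 0.464  0.003 ]
 [0.7032 0.4277 0.003 ]
 [0.6892 0.2881 0.003 ]
 [0.6429 0.2447 0.003 ]] [[0.3421 0.4657 0.003 ]
 [0.3257 0.2757 0.003 ]
 [0.5523 0.2531 0.003 ]
 [0.5772 0.4406 0.003 ]]
[ 0.5165  0.3523 -0.0999] [ 0.0031  0.0016  0.0004 -0.0007 -0.0017 -0.0014 -0.0017  0.0005]
[ 0.5129  0.3525 -0.0989] [-0.0012  0.0008  0.0012  0.0001 -0.     -0.001 ]
[ 0.5153  0.3523 -0.0997] [ 0.0042  0.0017  0.0016 -0.0005 -0.0005 -0.0013 -0.0006  0.0006 -0.0037
  0.0006 -0.0011 -0.0001 -0.0001 -0.001 ]
```

play_rows --pt "-0.008 0 -0.0015 0 -0.03 0" --pt "-0.025 0 -0.005 0 -0.1 0" --pt "-0.05 0 -0.01 0 -0.19 0" --pt "-0.08 0 -0.016 0 -0.29 0" --pt "-0.11 0 -0.022 0 -0.4 0" --pt "-0.14 0 -0.028 0 -0.52 0" --pt "-0.17 0 -0.034 0 -0.64 0" --pt "-0.2 0 -0.04 0 -0.76 0" --pt "-0.23 0 -0.046 0 -0.88 0" --pt "-0.26 0 -0.052 0 -1.0 0" --pt "-0.285 0 -0.056 0 -1.1 0" --pt "-0.305 0 -0.06 0 -1.18 0"

```text
t: 6.25
tcp_pos: [0.5182, 0.2918, 0.24]
tool_rot: [0.696, -0.126, 0.126, -0.695]
force: [0.2, -0.3, -4.4]
finger_gap: 0.148
```

```bash
python3 - <<'E'
from h import *
where(); plan([.5155,.3523,.242],1.471)
E
```

```text
t 6.25 p [0.5182 0.2918 0.24  ] phi 1.212 F [ 0.2 -0.3 -4.4] gap 0.148 q [ 0.33  0.48  1.5  -0.    1.16 -0.89]
from [0.5182 0.2918 0.24  ] phi 1.212 delta [-0.0237, -0.0021, 0.0557] [0.001, -0.259, -0.0001] dist 0.061 rot 14.8
```

play_rows --pt "-0.008 0 0.018 0 -0.08 0" --pt "-0.015 0 0.035 0 -0.15 0" --pt "-0.02 0 0.047 0 -0.21 0" --pt "-0.024 0 0.056 0 -0.25 0" --pt "-0.024 0 0.056 0 -0.259 0" --pt "-0.024 0 0.056 0 -0.259 0" --pt "-0.024 0 0.056 0 -0.259 0"

```text
t: 6.95
tcp_pos: [0.5171, 0.35, 0.2408]
tool_rot: [0.707, -0.037, 0.038, -0.706]
force: [-0.3, -0.6, -4.4]
finger_gap: 0.153
```

```bash
python3 - <<'E'
from h import *
where(); plan([.5155,.3523,.06],1.471);where()
E
```

```text
t 6.95 p [0.5171 0.35   0.2408] phi 1.4638 F [-0.3 -0.6 -4.4] gap 0.153 q [ 0.42  0.52  1.42 -0.    1.2  -1.05]
from [0.5171 0.35   0.2408] phi 1.4638 delta [-0.0021, 0.1808, 0.0024] [0.0014, -0.0072, 0.0015] dist 0.181 rot 0.4
t 6.95 p [0.5171 0.35   0.2408] phi 1.4638 F [-0.3 -0.6 -4.4] gap 0.153 q [ 0.42  0.52  1.42 -0.    1.2  -1.05]
```

play_rows --pt "-0.001 0.01 0.001 0 -0.004 0" --pt "-0.001 0.03 0.001 0 -0.007 0" --pt "-0.001 0.055 0.001 0 -0.007 0" --pt "-0.001 0.08 0.001 0 -0.007 0" --pt "-0.001 0.105 0.001 0 -0.007 0" --pt "-0.001 0.13 0.001 0 -0.007 0" --pt "-0.001 0.15 0.001 0 -0.007 0" --pt "-0.001 0.165 0.001 0 -0.007 0" --pt "-0.001 0.175 0.001 0 -0.007 0" --pt "-0.001 0.175 0.001 0 -0.007 0" --pt "-0.001 0.175 0.001 0 -0.007 0"

```text
t: 8.05
tcp_pos: [0.5173, 0.3519, 0.0666]
tool_rot: [0.706, -0.034, 0.036, -0.706]
force: [0.4, 0.7, -4.6]
finger_gap: 0.147
```

```bash
python3 - <<'E'
from h import *
where(); plan([.5155,.3523,.05],1.471)
shot("scene","sc3",(330,120,450,260),4)
shot("side","sd3",(100,60,290,210),4)
E
```

```text
t 8.05 p [0.5173 0.3519 0.0666] phi 1.4717 F [ 0.4  0.7 -4.6] gap 0.147 q [ 0.42  0.74  1.55 -0.    0.84 -1.05]
from [0.5173 0.3519 0.0666] phi 1.4717 delta [-0.0019, 0.0166, 0.0002] [0.0001, 0.0007, 0.0031] dist 0.017 rot 0.2
```

View pics/sc3.png

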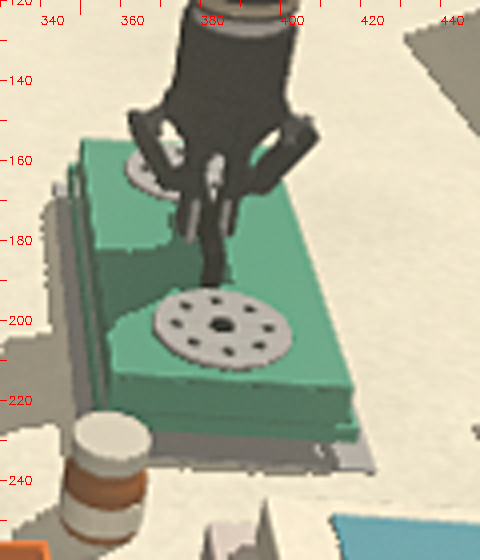

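View pics/sd3.png

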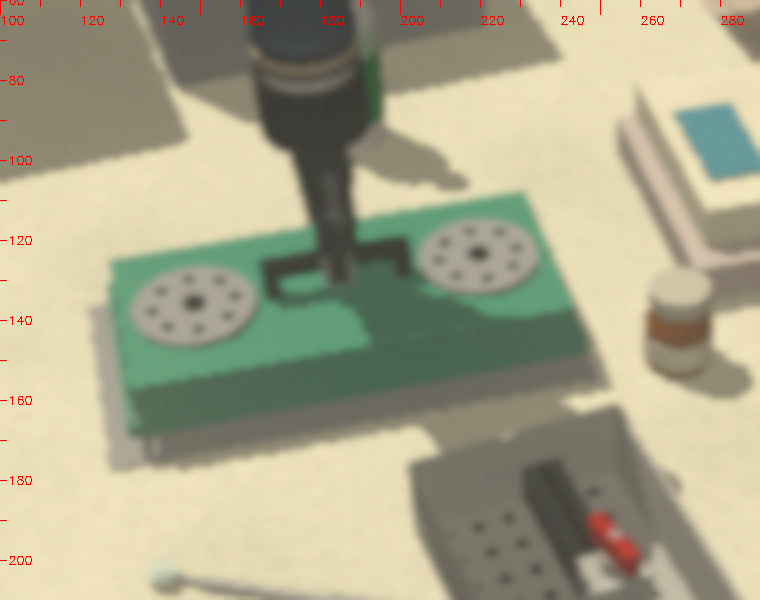

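play_rows --pt "-0.001 0.005 0 0 0 0" --pt "-0.0015 0.01 0 0 0 0" --pt "-0.0015 0.014 0 0 0 0" --pt "-0.0015 0.0165 0 0 0 0" --pt "-0.0015 0.0165 0 0 0 0" --pt "-0.0015 0.0165 0 0 0 0"

```text
t: 8.75
tcp_pos: [0.5149, 0.3517, 0.05]
tool_rot: [0.707, -0.034, 0.035, -0.706]
force: [-1.4, -1.8, 0.8]
finger_gap: 0.148
```

play_rows --pt "0 0 0 0 0 0" --pt "0 0 0 0 0 0" --pt "0 0 0 0 0 0" --pt "0 0 0 0 0 0" --pt "0 -0.01 0 0 0 0" --pt "0 -0.03 0 0 0 0" --pt "0 -0.06 0 0 0 0" --pt "0 -0.1 0 0 0 0" --pt "0 -0.15 0 0 0 0" --pt "0 -0.2 0 0 0 0" --pt "0 -0.25 0 0 0 0" --pt "0 -0.25 0 0 0 0" --gripper 0.05

```text
t: 9.95
tcp_pos: [0.5188, 0.3541, 0.3096]
tool_rot: [-0.703, 0.028, -0.042, 0.709]
force: [0.4, 0.2, 0.4]
finger_gap: 0.585
```

```bash
python3 - <<'E'
from h import *
where(); plan([.59,.06,.33],0.0255)
E
```

```text
t 9.95 p [0.5188 0.3541 0.3096] phi 1.4722 F [0.4 0.2 0.4] gap 0.585 q [ 0.42  0.45  1.34 -0.    1.33 -1.05]
from [0.5188 0.3541 0.3096] phi 1.4722 delta [0.1002, -0.0211, -0.2855] [-0.0207, 1.4465, 0.0088] dist 0.303 rot 82.9
```

play_rows --pt "0.008 0 -0.025 0 0.12 0" --pt "0.016 0 -0.05 0 0.24 0" --pt "0.024 0 -0.075 0 0.36 0" --pt "0.033 -0.002 -0.1 0 0.48 0" --pt "0.042 -0.004 -0.125 0 0.6 0" --pt "0.05 -0.006 -0.15 0 0.72 0" --pt "0.058 -0.008 -0.175 0 0.84 0" --pt "0.066 -0.01 -0.2 0 0.96 0" --pt "0.075 -0.012 -0.225 0 1.09 0" --pt "0.084 -0.014 -0.25 0 1.22 0" --pt "0.092 -0.017 -0.27 0 1.34 0" --pt "0.1 -0.02 -0.286 0 1.446 0"

```text
t: 11.15
tcp_pos: [0.5858, 0.0562, 0.3202]
tool_rot: [-0.505, 0.494, -0.496, 0.505]
force: [-0.1, 0.7, 0.2]
finger_gap: 0.59
```

play_rows --pt "0 0 0 0 0 0" --pt "0 0 0 0 0 0" --pt "0 0 0 0 0 0"

```text
t: 11.45
tcp_pos: [0.5852, 0.0586, 0.3198]
tool_rot: [-0.507, 0.493, -0.493, 0.507]
force: [0.1, 0.8, 0.6]
finger_gap: 0.586
```

```bash
cat >> h.py <<'E'
def wshot(name,s=1,box=(0,0,512,384)):
    where(); m=camera_model("wrist"); im=snapshot("wrist"); np.save(f"pics/{name}.npy",im); np.save(f"pics/{name}_T.npy",m["camera_from_world"]); crop(name,im,box,s)
def wm(name):
    m=camera_model("wrist"); m["camera_from_world"]=np.load(f"pics/{name}_T.npy"); return m
E
python3 - <<'E'
from h import *
wshot("w2")
im=np.load("pics/w2.npy"); crop("w2a",im,(150,60,350,210),4); crop("w2b",im,(150,180,350,330),4)
E
```

```text
t 11.45 p [0.5852 0.0586 0.3198] phi 0.0281 F [0.1 0.8 0.6] gap 0.586 q [-0.09  0.39  1.42 -0.    1.34 -0.12]
```

View pics/w2.png

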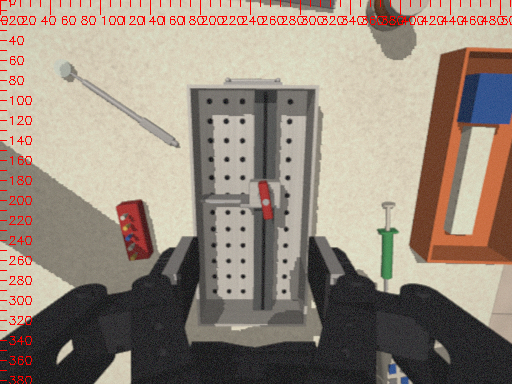

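View pics/w2a.png

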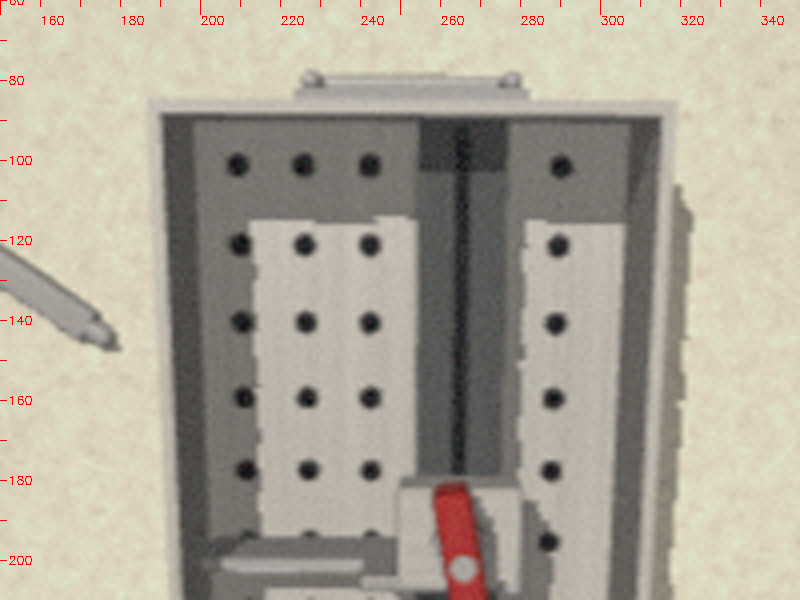

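View pics/w2b.png

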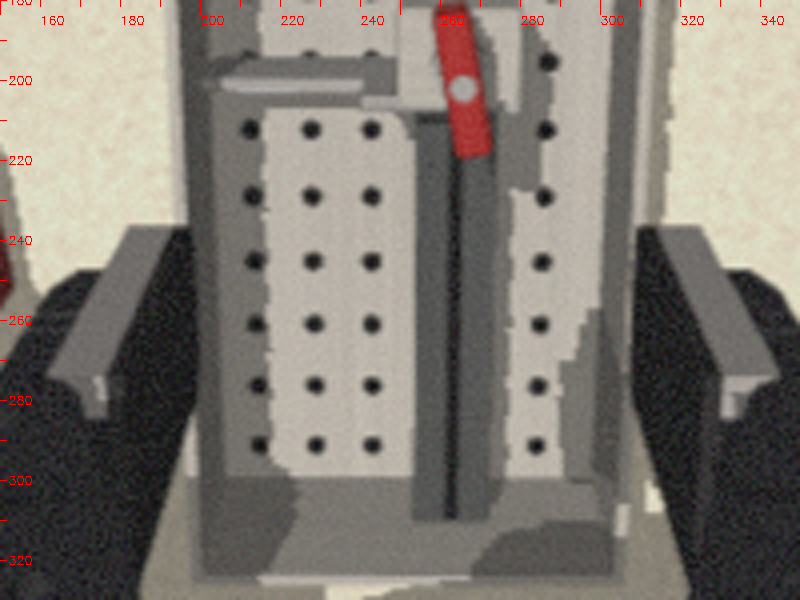

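```bash
python3 - <<'E'
from h import *
m=wm("w2")
c=back(m,[(187,84.5),(319,85.3),(307.5,325),(196.3,324)],.065); print(c.round(4))
def res(x):
    cc,s=np.cos(x[2]),np.sin(x[2]); q=np.array([[-.076,.161],[.076,.161],[.076,-.161],[-.076,-.161]])
    return (q@np.array([[cc,s],[-s,cc]])+x[:2]-c[:,:2]).ravel()
r=least_squares(res,[.586,-.013,.02]); print(r.x.round(4),(r.fun*1e3).round(1))
k=back(m,[(265.5,202),(263,182.5),(268.5,217.5)],.087); print("knob",k.round(4), np.degrees(np.arctan2(*(k[2]-k[1])[[1,0]])))
# rail edges on rail top z=.034 : (417..507 @ y=430/4+60), (413..490 @ y 500/4+180)
print("rail",back(m,[(254.5,167.5),(275.5,167.5),(253.2,305),(272.5,305)],.034).round(4))
# floor inner edges
print("rail foot..plate top", back(m,[(205,201),(240,201.5)],.036).round(4))
E
```

```text
[[ 0.508   0.1455  0.065 ]
 [ 0.6589  0.1488  0.065 ]
 [ 0.6685 -0.1703  0.065 ]
 [ 0.5128 -0.1728  0.065 ]]
[ 0.5871 -0.0122  0.0219] [-0.5  1.6  0.6  1.7 -1.9 -1.2  1.8 -2. ]
knob [[ 0.6019  0.0144  0.087 ]
 [ 0.5981  0.0381  0.087 ]
 [ 0.6062 -0.0049  0.087 ]] -79.28078766816063
rail [[ 0.5882  0.0456  0.034 ]
 [ 0.6158  0.0463  0.034 ]
 [ 0.5922 -0.1611  0.034 ]
 [ 0.6208 -0.1604  0.034 ]]
rail foot..plate top [[ 0.5229 -0.0016  0.036 ]
 [ 0.57   -0.001   0.036 ]]
```

```bash
python3 - <<'E'
from h import *
plan([.602,.015,.12],0.187)
E
```

```text
from [0.5853 0.0586 0.3198] phi 0.0281 delta [0.044, 0.1999, 0.0152] [-0.0013, -0.1589, 0.0005] dist 0.205 rot 9.1
```

play_rows --pt "0.01 0.03 0.003 0 -0.05 0" --pt "0.025 0.07 0.009 0 -0.1 0" --pt "0.035 0.11 0.012 0 -0.159 0" --pt "0.044 0.15 0.015 0 -0.159 0" --pt "0.044 0.18 0.015 0 -0.159 0" --pt "0.044 0.2 0.015 0 -0.159 0" --pt "0.044 0.2 0.015 0 -0.159 0" --pt "0.044 0.2 0.015 0 -0.159 0" --gripper 0.04

```text
t: 12.3
tcp_pos: [0.6026, 0.0146, 0.1202]
tool_rot: [-0.544, 0.451, -0.452, 0.545]
force: [-0.1, -0.4, 0.4]
finger_gap: 0.463
```

```bash
python3 - <<'E'
from h import *
plan([.602,.015,.07],0.187)
shot("side","sd4",(200,130,320,250),6)
wshot("w4")
E
```

```text
from [0.6026 0.0146 0.1202] phi 0.1863 delta [-0.0006, 0.0502, -0.0006] [-0.0018, -0.0007, 0.001] dist 0.05 rot 0.1
t 12.35 p [0.6033 0.0144 0.1211] phi 0.1861 F [0.1 0.4 0.5] gap 0.47 q [-0.16  0.64  1.59 -0.    0.91 -0.35]
```

View pics/sd4.png

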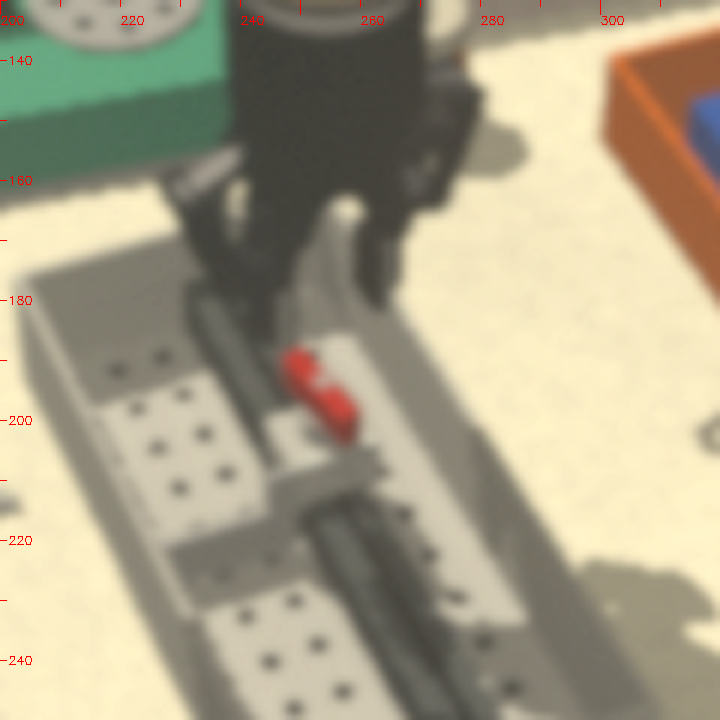

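View pics/w4.png

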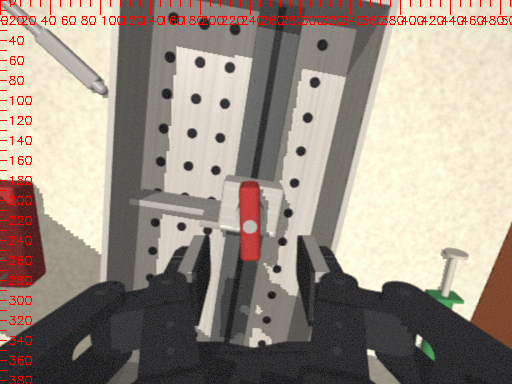

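```bash
python3 - <<'E'
from h import *
m=wm("w4"); s,p,r=tool(); k=back(m,[(249.5,226.5),(249.5,184),(249.5,260)],.087); print(k.round(4)); print((r.inv().apply(k-p)).round(4))
E
```

```text
[[ 0.6019  0.0144  0.087 ]
 [ 0.5973  0.0389  0.087 ]
 [ 0.6057 -0.0063  0.087 ]]
[[-0.0006  0.0346 -0.0019]
 [-0.0255  0.0346 -0.0018]
 [ 0.0204  0.0347 -0.002 ]]
```

play_rows --pt "0 0.02 -0.0015 0 0 0" --pt "0 0.035 -0.0015 0 0 0" --pt "0 0.046 -0.0015 0 0 0" --pt "0 0.0505 -0.0015 0 0 0" --pt "0 0.0505 -0.0015 0 0 0"

```text
t: 12.9
tcp_pos: [0.6013, 0.0136, 0.0697]
tool_rot: [-0.544, 0.451, -0.452, 0.544]
force: [-0.4, -0.0, -0.4]
finger_gap: 0.473
```

play_rows --pt "0 0 0 0 0 0" --pt "0 0 0 0 0 0" --pt "0 0 0 0 0 0" --pt "0 0 0 0 0 0" --pt "0 0 0 0 0 0" --pt "0 0 0 0 0 0" --gripper 0.0 --force 40

```text
t: 13.5
tcp_pos: [0.6016, 0.0134, 0.0705]
tool_rot: [-0.544, 0.45, -0.453, 0.545]
force: [-0.6, 0.1, 5.5]
finger_gap: 0.124
```

```bash
python3 - <<'E'
from h import *
where(); print(sense()["ft_torque"])
E
```

```text
t 13.5 p [0.6016 0.0134 0.0705] phi 0.1854 F [-0.6  0.1  5.5] gap 0.124 q [-0.16  0.71  1.62 -0.    0.81 -0.35]
[-0.00822999  0.15242822  0.22698821]
```

play_rows --pt "0 0 0 0 -0.06 0" --pt "0 0 0 0 -0.16 0" --pt "0 0 0 0 -0.26 0" --pt "0 0 0 0 -0.36 0" --pt "0 0 0 0 -0.46 0" --pt "0 0 0 0 -0.56 0" --pt "0 0 0 0 -0.66 0" --pt "0 0 0 0 -0.76 0" --pt "0 0 0 0 -0.86 0" --pt "0 0 0 0 -0.96 0" --pt "0 0 0 0 -1.04 0" --pt "0 0 0 0 -1.04 0"

```text
t: 14.7
tcp_pos: [0.602, 0.0137, 0.0702]
tool_rot: [-0.696, 0.12, -0.123, 0.697]
force: [0.3, 0.9, 4.7]
finger_gap: 0.128
```

```bash
python3 - <<'E'
from h import *
where(); print(sense()["ft_torque"])
E
```

```text
t 14.7 p [0.602  0.0137 0.0702] phi 1.2242 F [0.3 0.9 4.7] gap 0.128 q [-0.16  0.71  1.62  0.    0.81 -1.39]
[0.31791402 0.03304543 0.09000765]
```

play_rows --pt "0 0 0 0 -0.08 0" --pt "0 0 0 0 -0.16 0" --pt "0 0 0 0 -0.24 0" --pt "0 0 0 0 -0.32 0" --pt "0 0 0 0 -0.35 0" --pt "0 0 0 0 -0.35 0"

```text
t: 15.3
tcp_pos: [0.602, 0.0137, 0.0702]
tool_rot: [0.707, 0.002, 0.001, -0.707]
force: [0.6, 1.5, 5.6]
finger_gap: 0.128
```

```bash
python3 - <<'E'
from h import *
where(); print(sense()["ft_torque"]); plan([.602-.0024,.0137+.1,.0702],1.573)
E
```

```text
t 15.3 p [0.602  0.0137 0.0702] phi 1.5726 F [0.6 1.5 5.6] gap 0.128 q [-0.16  0.71  1.62  0.    0.81 -1.74]
[ 0.3274264  -0.04665446 -0.00364277]
from [0.602  0.0137 0.0702] phi 1.5726 delta [-0.0022, -0.0001, 0.1] [0.0005, -0.0004, 0.0042] dist 0.1 rot 0.2
```

play_rows --pt "0 0 0.005 0 0 0" --pt "-0.0003 0 0.015 0 0 0" --pt "-0.0007 0 0.027 0 0 0" --pt "-0.001 0 0.04 0 0 0" --pt "-0.0013 0 0.053 0 0 0" --pt "-0.0016 0 0.066 0 0 0" --pt "-0.0019 0 0.079 0 0 0" --pt "-0.0022 0 0.09 0 0 0" --pt "-0.0024 0 0.098 0 0 0" --pt "-0.0024 0 0.1 0 0 0" --pt "-0.0024 0 0.1 0 0 0"

```text
t: 16.4
tcp_pos: [0.5997, 0.1139, 0.0702]
tool_rot: [0.707, 0.003, 0.001, -0.707]
force: [1.0, 1.9, 5.6]
finger_gap: 0.124
```

```bash
python3 - <<'E'
from h import *
where()
shot("side","sd5",(180,110,330,260),5)
E
```

```text
t 16.4 p [0.5997 0.1139 0.0702] phi 1.5731 F [1.  1.9 5.6] gap 0.124 q [ 0.01  0.72  1.59 -0.    0.82 -1.57]
```

View pics/sd5.png

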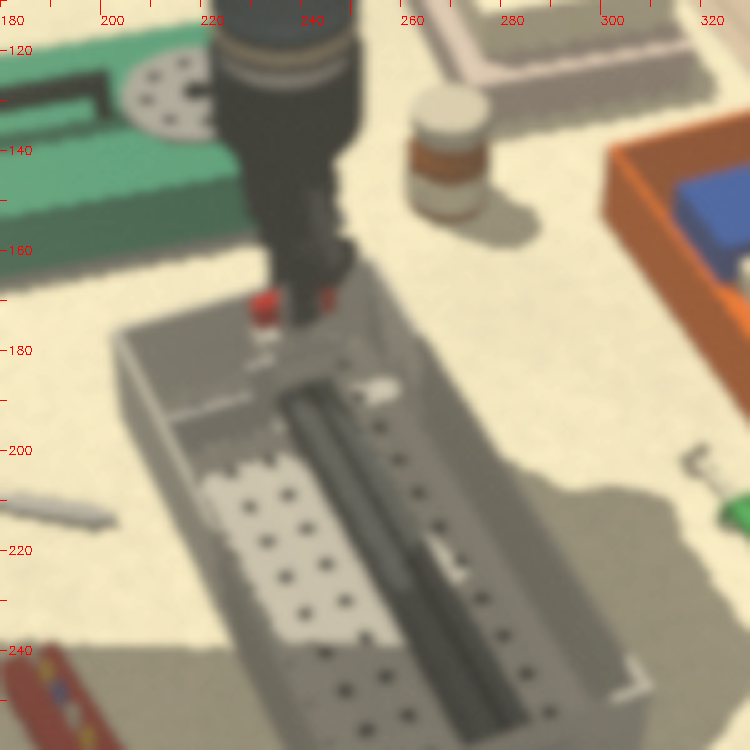

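play_rows --pt "0 0 0 0 0 0" --pt "0 0 0 0 0 0" --pt "0 0 0 0 0 0" --pt "0 0 0 0 0 0" --pt "0 -0.01 0 0 0 0" --pt "0 -0.03 0 0 0 0" --pt "0 -0.07 0 0 0 0" --pt "0 -0.12 0 0 0 0" --pt "0 -0.17 0 0 0 0" --pt "0 -0.22 0 0 0 0" --pt "0 -0.25 0 0 0 0" --pt "0 -0.25 0 0 0 0" --gripper 0.04

```text
t: 17.65
tcp_pos: [0.6006, 0.1138, 0.3266]
tool_rot: [0.707, 0.007, 0.004, -0.707]
force: [1.1, 0.5, 0.8]
finger_gap: 0.467
```

```bash
python3 - <<'E'
from h import *
plan([.50,-.28,.30],0)
E
```

```text
from [0.6006 0.1138 0.3266] phi 1.5748 delta [-0.1026, 0.0253, -0.3934] [-0.0115, 1.5748, 0.0127] dist 0.407 rot 90.2
```

play_rows --pt "-0.1026 0.025 -0.393 0 1.575 0" --pt "-0.1026 0.025 -0.393 0 1.575 0" --pt "-0.1026 0.025 -0.393 0 1.575 0" --pt "-0.1026 0.025 -0.393 0 1.575 0" --pt "-0.1026 0.025 -0.393 0 1.575 0" --pt "-0.1026 0.025 -0.393 0 1.575 0" --pt "-0.1026 0.025 -0.393 0 1.575 0" --pt "-0.1026 0.025 -0.393 0 1.575 0" --pt "-0.1026 0.025 -0.393 0 1.575 0" --pt "-0.1026 0.025 -0.393 0 1.575 0" --pt "-0.1026 0.025 -0.393 0 1.575 0" --pt "-0.1026 0.025 -0.393 0 1.575 0"

```text
t: 18.85
tcp_pos: [0.496, -0.2796, 0.2938]
tool_rot: [-0.5, 0.5, -0.5, 0.5]
force: [-0.2, 0.9, 0.6]
finger_gap: 0.47
```

play_rows --pt "0 0 0 0 0 0" --pt "0 0 0 0 0 0" --pt "0 0 0 0 0 0"

```text
t: 19.15
tcp_pos: [0.4969, -0.2794, 0.2946]
tool_rot: [-0.5, 0.499, -0.5, 0.501]
force: [0.5, 0.3, 0.0]
finger_gap: 0.471
```

```bash
python3 - <<'E'
from h import *
wshot("w6")
E
```

```text
t 19.15 p [ 0.4969 -0.2794  0.2946] phi 0.0009 F [0.5 0.3 0. ] gap 0.471 q [-0.71  0.38  1.5   0.    1.26 -0.71]
```

View pics/w6.png

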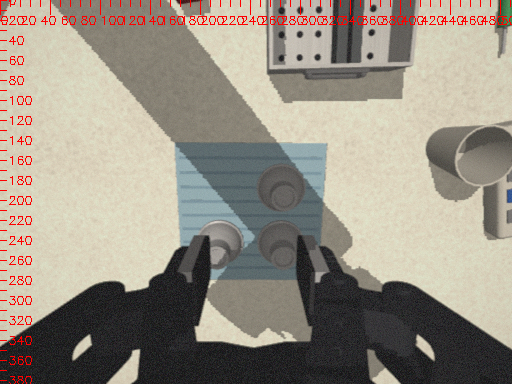

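```bash
python3 - <<'E'
from h import *
crop("w6a",np.load("pics/w6.npy"),(170,150,330,280),5)
E
```

```text
(no output)
```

View pics/w6a.png

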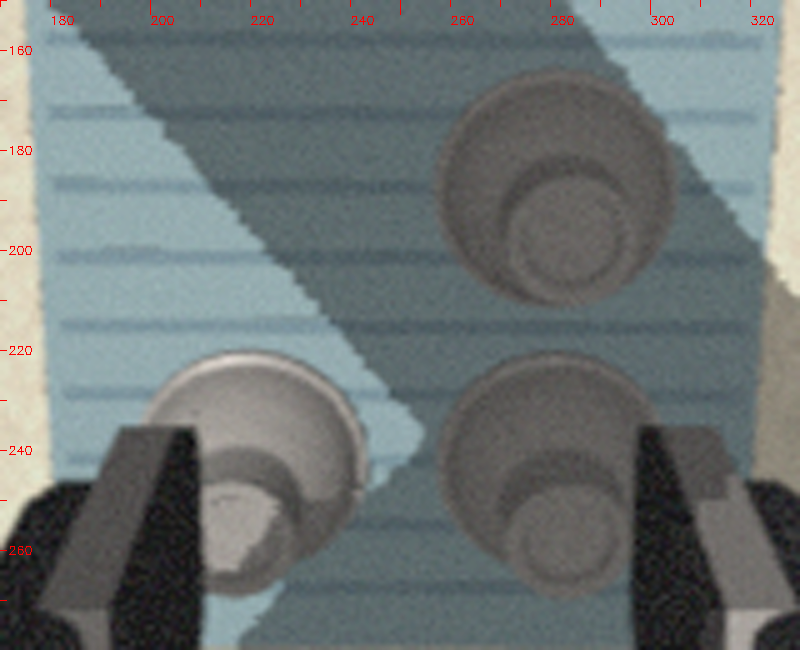

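```bash
python3 - <<'E'
from h import *
m=wm("w6"); print(back(m,[(283.6,197.2),(283,257),(215.6,258)],.055).round(4))
for z,u in [(.0035,(281.5,187)),(.0035,(281.5,243.5))]: print(back(m,u,z).round(4))
plan([.537,-.3195,.12],0)
E
```

```text
[[ 0.5344 -0.3201  0.055 ]
 [ 0.5356 -0.3988  0.055 ]
 [ 0.4502 -0.4002  0.055 ]]
[[ 0.5362 -0.3204  0.0035]]
[[ 0.5381 -0.4031  0.0035]]
from [ 0.4969 -0.2795  0.2946] phi 0.0007 delta [0.0399, 0.1747, 0.0397] [-0.002, 0.0007, 0.0007] dist 0.184 rot 0.1
```

```bash
python3 - <<'E'
from h import *
plan([.5355,-.3205,.14],1.595)
E
```

```text
from [ 0.4969 -0.2795  0.2946] phi 0.0007 delta [0.041, 0.1547, 0.0383] [-0.001, -1.5943, 0.0022] dist 0.165 rot 91.3
```

play_rows --pt "0.01 0 0.01 0 -0.14 0" --pt "0.02 0 0.02 0 -0.28 0" --pt "0.03 0.01 0.03 0 -0.42 0" --pt "0.041 0.02 0.038 0 -0.56 0" --pt "0.041 0.03 0.038 0 -0.7 0" --pt "0.041 0.045 0.038 0 -0.84 0" --pt "0.041 0.06 0.038 0 -0.98 0" --pt "0.041 0.08 0.038 0 -1.12 0" --pt "0.041 0.1 0.038 0 -1.26 0" --pt "0.041 0.12 0.038 0 -1.4 0" --pt "0.041 0.14 0.038 0 -1.54 0" --pt "0.041 0.155 0.038 0 -1.594 0" --gripper 0.055

```text
t: 20.4
tcp_pos: [0.5349, -0.3204, 0.1384]
tool_rot: [-0.707, -0.01, 0.009, 0.707]
force: [-0.5, -0.6, -0.6]
finger_gap: 0.645
```

play_rows --pt "0 0 0 0 0 0" --pt "0 0 0 0 0 0"

```text
t: 20.6
tcp_pos: [0.5354, -0.3209, 0.1398]
tool_rot: [0.707, 0.009, -0.007, -0.707]
force: [0.2, 0.0, 0.8]
finger_gap: 0.643
```

```bash
python3 - <<'E'
from h import *
wshot("w7")
plan([.5355,-.3205,.0365],1.595)
E
```

```text
t 20.6 p [ 0.5354 -0.3209  0.1398] phi 1.593 F [0.2 0.  0.8] gap 0.643 q [-0.72  0.64  1.52  0.    0.99 -2.31]
from [ 0.5357 -0.3212  0.1405] phi 1.5931 delta [-0.0006, 0.104, 0.0009] [0.0019, -0.0019, 0.0032] dist 0.104 rot 0.2
```

View pics/w7.png

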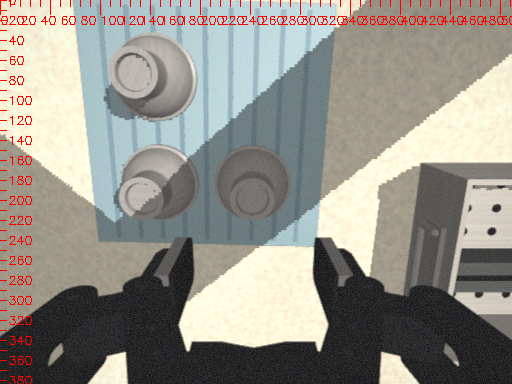

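```bash
python3 - <<'E'
from h import *
m=wm("w7"); s,p,r=tool(); k=back(m,[(253,198),(142,197),(135.5,71)],.055); print(k.round(4)); print(r.inv().apply(k-p).round(4))
crop("w7a",np.load("pics/w7.npy"),(90,20,310,230),3)
E
```

```text
[[ 0.5338 -0.3204  0.055 ]
 [ 0.5348 -0.3998  0.055 ]
 [ 0.45   -0.3982  0.055 ]]
[[-0.0022  0.0855  0.0011]
 [-0.003   0.0856 -0.0784]
 [-0.0878  0.0853 -0.0749]]
```

View pics/w7a.png

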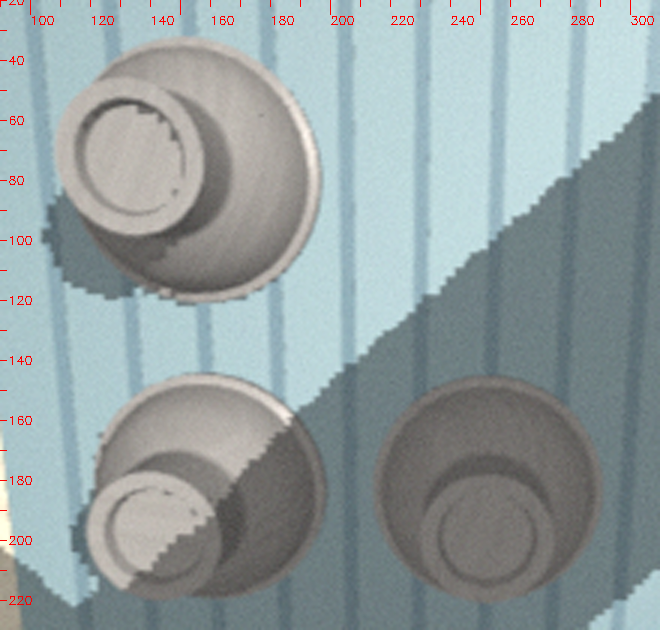

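play_rows --pt "-0.001 0.03 0 0 0 0" --pt "-0.001 0.06 0.0005 0 0 0" --pt "-0.001 0.085 0.0005 0 0 0" --pt "-0.001 0.1 0.0005 0 0 0" --pt "-0.001 0.1035 0.0005 0 0 0" --pt "-0.001 0.1035 0.0005 0 0 0"

```text
t: 21.25
tcp_pos: [0.5348, -0.3209, 0.0367]
tool_rot: [0.708, 0.009, -0.007, -0.707]
force: [0.3, -0.4, -0.4]
finger_gap: 0.646
```

play_rows --pt "0 0 0 0 0 0" --pt "0 0 0 0 0 0" --pt "0 0 0 0 0 0" --pt "0 0 0 0 0 0" --pt "0 0 0 0 0 0" --gripper 0.0 --force 30

```text
t: 21.75
tcp_pos: [0.5354, -0.3213, 0.0379]
tool_rot: [0.708, 0.01, -0.007, -0.706]
force: [0.3, 0.3, 5.8]
finger_gap: 0.361
```

```bash
python3 - <<'E'
from h import *
where()
E
```

```text
t 21.75 p [ 0.5354 -0.3213  0.0379] phi 1.5938 F [0.3 0.3 5.8] gap 0.361 q [-0.72  0.78  1.57  0.    0.79 -2.31]
```

play_rows --pt "0 -0.01 0 0 0 0" --pt "0 -0.03 0 0 0 0" --pt "0 -0.06 0 0 0 0" --pt "0 -0.09 0 0 0 0" --pt "0.003 -0.11 0.02 0 0 0" --pt "0.006 -0.12 0.05 0 0 0" --pt "0.01 -0.12 0.085 0 0 0" --pt "0.015 -0.12 0.12 0 0 0" --pt "0.02 -0.12 0.155 0 0 0" --pt "0.0226 -0.12 0.178 0 0 0" --pt "0.0226 -0.12 0.1867 0 0 0" --pt "0.0226 -0.12 0.1867 0 0 0"

```text
t: 22.95
tcp_pos: [0.552, -0.1321, 0.1562]
tool_rot: [0.707, 0.009, -0.008, -0.707]
force: [-0.4, -0.8, -1.3]
finger_gap: 0.361
```

```bash
python3 - <<'E'
from h import *
plan([.5537,-.1342,.158],1.595)
wshot("w8")
shot("side","sd8",(200,190,330,320),5)
E
```

```text
from [ 0.552  -0.1321  0.1562] phi 1.596 delta [0.0017, -0.0018, -0.0021] [0.0008, 0.001, 0.0013] dist 0.003 rot 0.1
t 22.95 p [ 0.552  -0.1321  0.1562] phi 1.596 F [-0.4 -0.8 -1.3] gap 0.361 q [-0.43  0.55  1.65 -0.    0.94 -2.03]
```

View pics/w8.png

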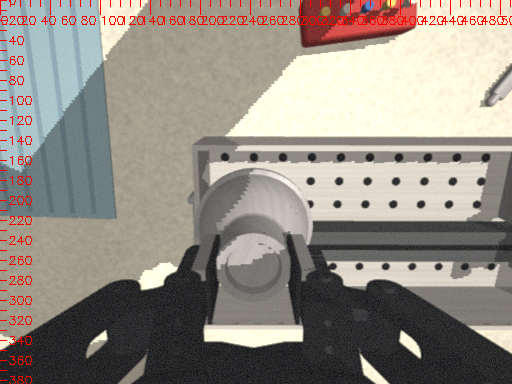

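View pics/sd8.png

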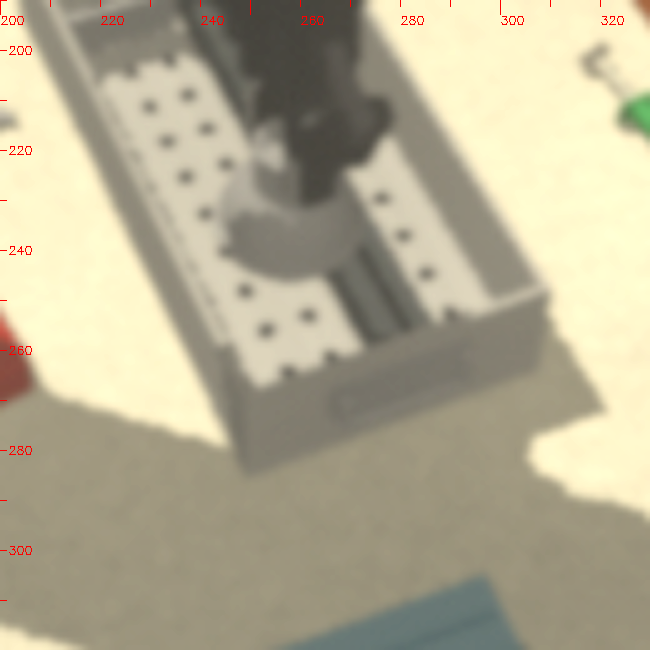

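```bash
python3 - <<'E'
from h import *
crop("w8a",np.load("pics/w8.npy"),(180,120,340,250),5)
E
```

```text
(no output)
```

View pics/w8a.png

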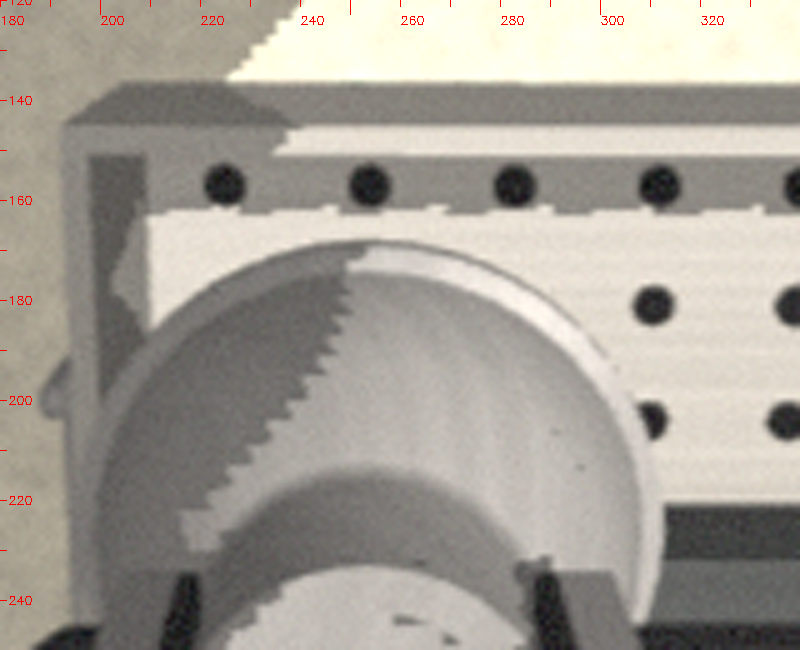

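```bash
python3 - <<'E'
from h import *
m=wm("w8"); s,p,r=tool(); print(p)
cs=(.5868,-.0128,.024)
def tocase(P):
    c,s_=np.cos(cs[2]),np.sin(cs[2]); d=P[:,:2]-np.array(cs[:2]); return np.c_[d@[c,s_],d@[-s_,c]]
a=back(m,[(192.6,145),(197.6,151)],.065); print("corner case",tocase(a).round(4),"expect -.076,-.161 / -.072,-.157")
a=back(m,[(209.6,170)],.004); print("floor edge",tocase(a).round(4))
a=back(m,[(255,168),(312.8,225),(199.4,222)],.1215); print("bowl rim",a.round(4),tocase(a).round(4)); print("tcp case",tocase(p[None]))
# project expected bowl rim
th=np.linspace(0,2*np.pi,73); c=np.c_[p[0]+.033*np.cos(th),p[1]+.033*np.sin(th),np.full(73,.1215)]; q=proj(m,c); print(q.min(0),q.max(0))
E
```

```text
[ 0.55259807 -0.13418372  0.15628351]
corner case [[-0.0763 -0.1605]
 [-0.072  -0.1572]] expect -.076,-.161 / -.072,-.157
floor edge [[-0.0462 -0.1573]]
bowl rim [[ 0.5189 -0.1313  0.1215]
 [ 0.5512 -0.0974  0.1215]
 [ 0.5509 -0.1622  0.1215]] [[-0.0707 -0.1168]
 [-0.0376 -0.0837]
 [-0.0394 -0.1485]]
tcp case [[-0.03710501 -0.120528  ]]
[190.6506259  169.07549813] [306.15058331 277.56828595]
```

play_rows --pt "0.0015 0.02 0 0 0 0" --pt "0.0015 0.045 0 0 0 0" --pt "0.0015 0.07 0 0 0 0" --pt "0.0015 0.09 0 0 0 0" --pt "0.0015 0.105 0 0 0 0" --pt "0.0015 0.114 0 0 0 0" --pt "0.0015 0.116 0 0 0 0" --pt "0.0015 0.116 0 0 0 0"

```text
t: 23.85
tcp_pos: [0.5543, -0.1341, 0.0401]
tool_rot: [0.707, 0.009, -0.007, -0.707]
force: [-0.3, -0.1, -1.6]
finger_gap: 0.361
```

```bash
python3 - <<'E'
from h import *
where(); plan([.5537,-.1342,.0389],1.595)
E
```

```text
t 23.85 p [ 0.5543 -0.1341  0.0401] phi 1.5928 F [-0.3 -0.1 -1.6] gap 0.361 q [-0.43  0.74  1.71  0.    0.7  -2.03]
from [ 0.5543 -0.1341  0.0401] phi 1.5928 delta [-0.0007, 0.0012, -0.0001] [0.0011, -0.0022, 0.0023] dist 0.001 rot 0.2
```

play_rows --pt "-0.0005 0.0012 0 0 0 0" --pt "-0.0005 0.0015 0 0 0 0" --pt "-0.0005 0.0015 0 0 0 0"

```text
t: 24.15
tcp_pos: [0.554, -0.1334, 0.0392]
tool_rot: [0.708, 0.009, -0.007, -0.707]
force: [-0.7, 0.5, -0.9]
finger_gap: 0.36
```

play_rows --pt "0 0 0 0 0 0" --pt "0 0 0 0 0 0" --pt "0 0 0 0 0 0" --pt "0 0 0 0 0 0" --gripper 0.039

```text
t: 24.55
tcp_pos: [0.5538, -0.1333, 0.0388]
tool_rot: [0.707, 0.009, -0.007, -0.707]
force: [0.2, 0.3, 0.1]
finger_gap: 0.456
```

play_rows --pt "0 -0.01 0 0 0 0" --pt "0 -0.025 0 0 0 0" --pt "0 -0.05 0 0 0 0" --pt "0 -0.08 0 0 0 0" --pt "0 -0.11 0 0 0 0" --pt "0 -0.13 0 0 0 0" --pt "0 -0.13 0 0 0 0" --pt "0 -0.13 0 0 0 0"

```text
t: 25.35
tcp_pos: [0.5533, -0.1331, 0.169]
tool_rot: [0.707, 0.009, -0.007, -0.707]
force: [0.7, -0.3, -0.6]
finger_gap: 0.458
```

```bash
python3 - <<'E'
from h import *
wshot("w9",2,(150,110,512,384))
shot("scene","sc9",(90,150,330,250),3)
plan([.535,-.4,.16],1.595)
E
```

```text
t 25.35 p [ 0.5533 -0.1331  0.169 ] phi 1.5939 F [ 0.7 -0.3 -0.6] gap 0.458 q [-0.43  0.53  1.64  0.    0.97 -2.03]
from [ 0.5524 -0.1328  0.1676] phi 1.5938 delta [-0.0236, 0.0075, -0.2668] [-0.0002, -0.0012, -0.0001] dist 0.268 rot 0.1
```

View pics/w9.png

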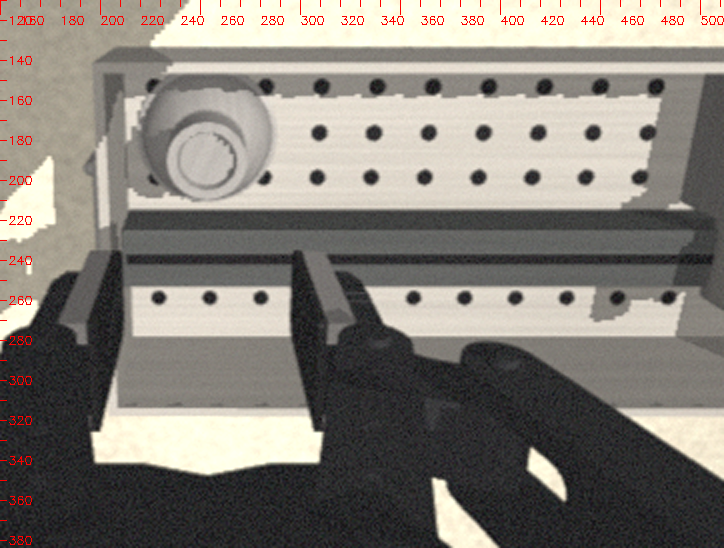

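View pics/sc9.png

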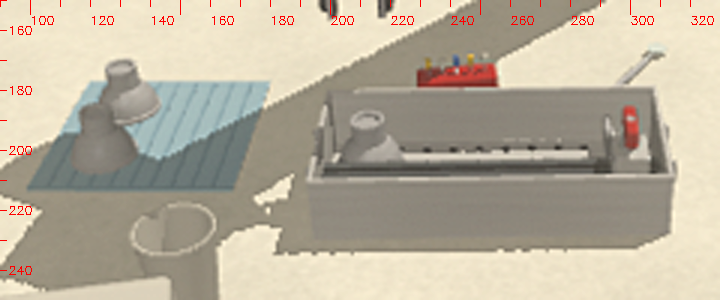

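play_rows --pt "0 0 -0.03 0 0 0" --pt "-0.005 0.005 -0.07 0 0 0" --pt "-0.01 0.007 -0.115 0 0 0" --pt "-0.015 0.008 -0.16 0 0 0" --pt "-0.02 0.008 -0.205 0 0 0" --pt "-0.0236 0.008 -0.24 0 0 0" --pt "-0.0236 0.018 -0.262 0 0 0" --pt "-0.0236 0.028 -0.2668 0 0 0" --pt "-0.0236 0.028 -0.2668 0 0 0" --pt "-0.0236 0.028 -0.2668 0 0 0" --gripper 0.055

```text
t: 26.45
tcp_pos: [0.5356, -0.3977, 0.1392]
tool_rot: [-0.706, -0.008, 0.009, 0.708]
force: [0.0, -0.1, -0.3]
finger_gap: 0.641
```

```bash
python3 - <<'E'
from h import *
plan([.535,-.4005,.0365],1.595)
wshot("w10",2,(150,0,400,250))
E
```

```text
from [ 0.5356 -0.3977  0.1392] phi 1.5953 delta [-0.0006, 0.1027, -0.0031] [-0.0029, 0.0003, -0.0005] dist 0.103 rot 0.2
t 26.45 p [ 0.5356 -0.3977  0.1392] phi 1.5953 F [ 0.  -0.1 -0.3] gap 0.641 q [-0.81  0.69  1.4   0.    1.06 -2.4 ]
```

View pics/w10.png

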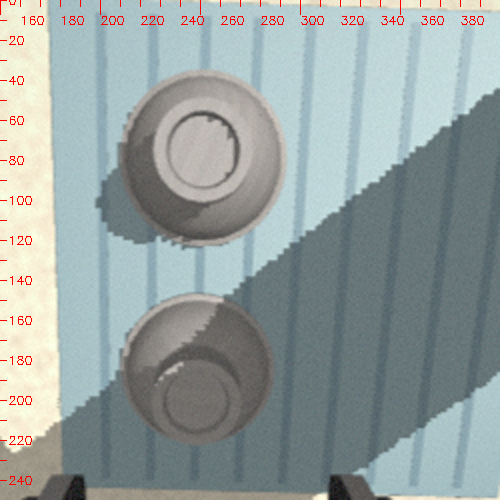

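```bash
python3 - <<'E'
from h import *
m=wm("w10"); k=back(m,[(248,199.5),(252,75)],.055); print(k.round(4))
E
```

```text
[[ 0.5348 -0.4005  0.055 ]
 [ 0.4508 -0.3995  0.055 ]]
```

play_rows --pt "0 0.03 -0.0015 0 0 0" --pt "0 0.06 -0.0025 0 0 0" --pt "0 0.085 -0.0025 0 0 0" --pt "0 0.1 -0.0025 0 0 0" --pt "0 0.1025 -0.0025 0 0 0" --pt "0 0.1025 -0.0025 0 0 0"

```text
t: 27.1
tcp_pos: [0.5368, -0.4026, 0.0387]
tool_rot: [0.707, 0.009, -0.008, -0.707]
force: [0.1, -0.2, 0.1]
finger_gap: 0.638
```

play_rows --pt "0 0 0 0 0 0" --pt "0 0 0 0 0 0" --pt "0 0 0 0 0 0" --pt "0 0 0 0 0 0" --pt "0 0 0 0 0 0" --gripper 0.0 --force 30

```text
t: 27.6
tcp_pos: [0.5372, -0.4038, 0.0401]
tool_rot: [0.708, 0.01, -0.007, -0.706]
force: [1.2, 1.6, 6.3]
finger_gap: 0.358
```

```bash
python3 - <<'E'
from h import *
where()
cs=(.5868,-.0128,.024)
c,s_=np.cos(cs[2]),np.sin(cs[2])
for y in (-.1205,-.0530,.0145):
    print((np.array(cs[:2])+np.array([-.036*c-y*s_,-.036*s_+y*c])).round(4))
plan([.552,-.0667,.158],1.595)
E
```

```text
t 27.6 p [ 0.5372 -0.4038  0.0401] phi 1.5937 F [1.2 1.6 6.3] gap 0.358 q [-0.81  0.82  1.44  0.    0.88 -2.41]
[ 0.5537 -0.1341]
[ 0.5521 -0.0666]
[0.5505 0.0008]
from [ 0.5372 -0.4038  0.0401] phi 1.5937 delta [0.023, -0.1188, 0.3363] [0.0029, -0.0013, 0.0045] dist 0.357 rot 0.3
```

play_rows --pt "0 -0.01 0 0 0 0" --pt "0 -0.03 0 0 0 0" --pt "0 -0.06 0 0 0 0" --pt "0 -0.09 0.01 0 0 0" --pt "0.003 -0.11 0.04 0 0 0" --pt "0.006 -0.12 0.08 0 0 0" --pt "0.009 -0.12 0.125 0 0 0" --pt "0.012 -0.12 0.17 0 0 0" --pt "0.015 -0.12 0.215 0 0 0" --pt "0.018 -0.12 0.26 0 0 0" --pt "0.021 -0.12 0.3 0 0 0" --pt "0.0241 -0.12 0.33 0 0 0"

```text
t: 28.8
tcp_pos: [0.5515, -0.0699, 0.1583]
tool_rot: [0.707, 0.009, -0.008, -0.707]
force: [-0.0, -1.0, -1.9]
finger_gap: 0.356
```

play_rows --pt "0 0 0.005 0 0 0" --pt "0 0 0.0084 0 0 0" --pt "0 0 0.0084 0 0 0" --pt "0 0 0.0084 0 0 0"

```text
t: 29.2
tcp_pos: [0.5525, -0.0654, 0.1581]
tool_rot: [0.708, 0.008, -0.007, -0.707]
force: [-0.1, -1.3, -1.1]
finger_gap: 0.362
```

```bash
python3 - <<'E'
from h import *
where(); plan([.5535,-.065,.045],1.595)
wshot("w11",2,(100,110,400,384))
E
```

```text
t 29.2 p [ 0.5525 -0.0654  0.1581] phi 1.5923 F [-0.1 -1.3 -1.1] gap 0.362 q [-0.32  0.53  1.68 -0.    0.93 -1.91]
from [ 0.5525 -0.0654  0.1581] phi 1.5923 delta [0.0007, 0.1131, 0.0006] [0.0014, -0.0027, 0.0025] dist 0.113 rot 0.2
t 29.2 p [ 0.5525 -0.0654  0.1581] phi 1.5923 F [-0.1 -1.3 -1.1] gap 0.362 q [-0.32  0.53  1.68 -0.    0.93 -1.91]
```

View pics/w11.png

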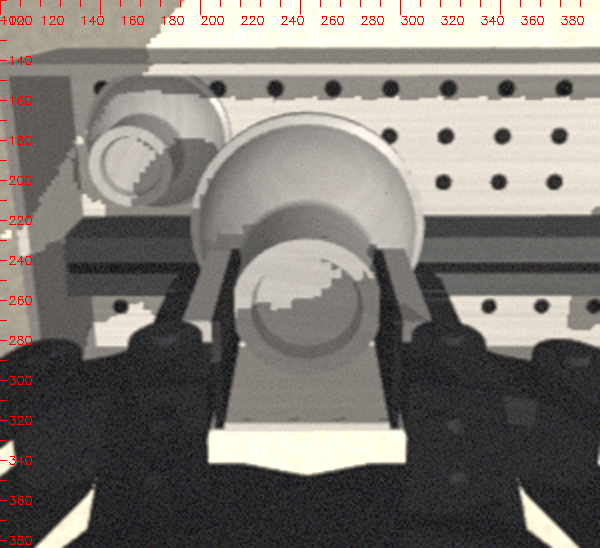

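```bash
python3 - <<'E'
from h import *
m=wm("w11"); s,p,r=tool(); k=back(m,[(166.5,192.5)],.056); print("b1",k.round(4))
th=np.linspace(0,2*np.pi,361)
f=lambda x: (lambda q:[q[:,0].min()-196,q[:,0].max()-312,q[:,1].min()-166])(proj(m,np.c_[x[0]+.033*np.cos(th),x[1]+.033*np.sin(th),np.full(361,.121)]))
r_=least_squares(f,[.55,-.065]); print(r_.x.round(4),r_.fun,p)
E
```

```text
b1 [[ 0.553  -0.1313  0.056 ]]
[ 0.5518 -0.0643] [ 0.82321841 -0.82237658 -0.07407259] [ 0.55248765 -0.065493    0.15806803]
```

play_rows --pt "0.0003 0.02 0.001 0 0 0" --pt "0.0003 0.045 0.001 0 0 0" --pt "0.0003 0.07 0.001 0 0 0" --pt "0.0003 0.09 0.001 0 0 0" --pt "0.0003 0.105 0.001 0 0 0" --pt "0.0003 0.113 0.001 0 0 0" --pt "0.0003 0.1155 0.001 0 0 0" --pt "0.0003 0.1165 0.001 0 0 0" --pt "0.0003 0.1165 0.001 0 0 0"

```text
t: 30.15
tcp_pos: [0.5534, -0.0636, 0.0421]
tool_rot: [0.708, 0.009, -0.007, -0.707]
force: [0.5, -0.4, -1.4]
finger_gap: 0.359
```

```bash
python3 - <<'E'
from h import *
where()
E
```

```text
t 30.15 p [ 0.5534 -0.0636  0.0421] phi 1.5934 F [ 0.5 -0.4 -1.4] gap 0.359 q [-0.31  0.72  1.74 -0.    0.67 -1.91]
```

play_rows --pt "0 0.001 0 0 0 0" --pt "0 0.001 0 0 0 0"

```text
t: 30.35
tcp_pos: [0.5534, -0.0633, 0.0412]
tool_rot: [0.708, 0.009, -0.007, -0.707]
force: [0.2, -1.2, -0.6]
finger_gap: 0.358
```

play_rows --pt "0 0 0 0 0 0" --pt "0 0 0 0 0 0" --pt "0 0 0 0 0 0" --pt "0 0 0 0 0 0" --pt "0 -0.01 0 0 0 0" --pt "0 -0.025 0 0 0 0" --pt "0 -0.05 0 0 0 0" --pt "0 -0.08 0 0 0 0" --pt "0 -0.11 0 0 0 0" --pt "0 -0.125 0 0 0 0" --pt "0 -0.125 0 0 0 0" --pt "0 -0.125 0 0 0 0" --gripper 0.042

```text
t: 31.55
tcp_pos: [0.5524, -0.063, 0.1658]
tool_rot: [0.707, 0.009, -0.007, -0.707]
force: [0.1, 0.2, 0.5]
finger_gap: 0.49
```

```bash
python3 - <<'E'
from h import *
where();plan([.4508,-.3997,.14],1.595)
shot("scene","sc12",(90,150,330,250),3)
E
```

```text
t 31.55 p [ 0.5524 -0.063   0.1658] phi 1.5938 F [0.1 0.2 0.5] gap 0.49 q [-0.31  0.52  1.67 -0.    0.94 -1.91]
from [ 0.5524 -0.063   0.1658] phi 1.5938 delta [-0.1094, 0.0259, -0.3342] [0.001, -0.0012, 0.0025] dist 0.353 rot 0.2
```

View pics/sc12.png

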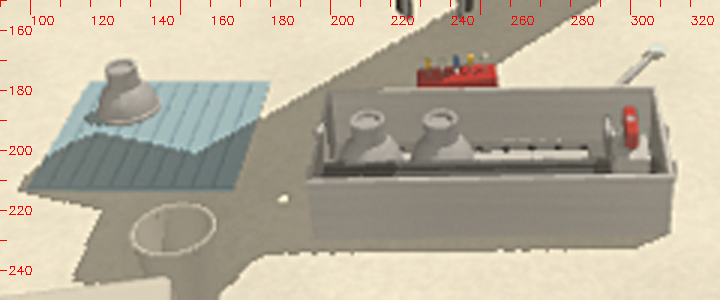

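play_rows --pt "-0.01 0 -0.03 0 0 0" --pt "-0.024 0 -0.075 0 0 0" --pt "-0.038 0 -0.12 0 0 0" --pt "-0.052 0 -0.165 0 0 0" --pt "-0.066 0 -0.21 0 0 0" --pt "-0.08 0.003 -0.255 0 0 0" --pt "-0.094 0.01 -0.295 0 0 0" --pt "-0.106 0.02 -0.325 0 0 0" --pt "-0.1094 0.026 -0.334 0 0 0" --pt "-0.1094 0.026 -0.334 0 0 0" --pt "-0.1094 0.026 -0.334 0 0 0" --pt "-0.1094 0.026 -0.334 0 0 0" --gripper 0.055

```text
t: 32.8
tcp_pos: [0.4515, -0.3977, 0.1395]
tool_rot: [-0.707, -0.009, 0.008, 0.707]
force: [-0.2, 0.2, 0.5]
finger_gap: 0.643
```

```bash
python3 - <<'E'
from h import *
plan([.4508,-.3997,.0365],1.595)
wshot("w13",2,(150,0,400,250))
E
```

```text
from [ 0.4515 -0.3977  0.1395] phi 1.5956 delta [-0.0009, 0.103, -0.0021] [-0.0004, 0.0006, 0.0016] dist 0.103 rot 0.1
t 32.8 p [ 0.4515 -0.3977  0.1395] phi 1.5956 F [-0.2  0.2  0.5] gap 0.643 q [-0.91  0.61  1.58  0.    0.95 -2.51]
```

View pics/w13.png

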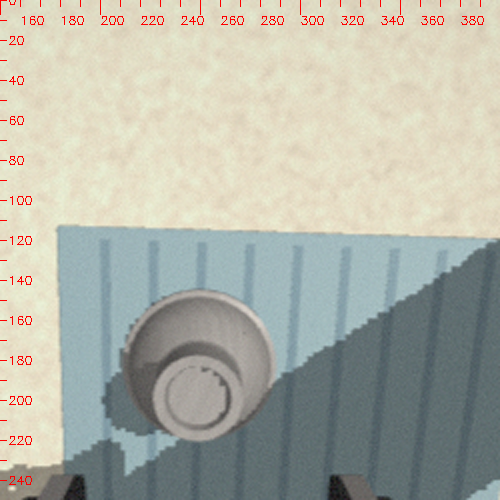

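play_rows --pt "-0.001 0.03 -0.001 0 0 0" --pt "-0.001 0.06 -0.0015 0 0 0" --pt "-0.001 0.085 -0.0015 0 0 0" --pt "-0.001 0.1 -0.0015 0 0 0" --pt "-0.001 0.103 -0.0015 0 0 0" --pt "-0.001 0.103 -0.0015 0 0 0"

```text
t: 33.45
tcp_pos: [0.4507, -0.4008, 0.0368]
tool_rot: [0.707, 0.009, -0.008, -0.707]
force: [0.1, -0.3, -0.4]
finger_gap: 0.645
```

play_rows --pt "0 0 0 0 0 0" --pt "0 0 0 0 0 0" --pt "0 0 0 0 0 0" --pt "0 0 0 0 0 0" --pt "0 0 0 0 0 0" --gripper 0.0 --force 30

```text
t: 33.95
tcp_pos: [0.451, -0.402, 0.0381]
tool_rot: [0.708, 0.01, -0.007, -0.706]
force: [0.2, 0.1, 6.2]
finger_gap: 0.363
```

```bash
python3 - <<'E'
from h import *
where()
plan([.552,.0055,.16],1.595)
E
```

```text
t 33.95 p [ 0.451  -0.402   0.0381] phi 1.5937 F [0.2 0.1 6.2] gap 0.363 q [-0.91  0.76  1.62  0.    0.75 -2.51]
from [ 0.451  -0.402   0.0381] phi 1.5937 delta [0.1108, -0.1227, 0.4047] [0.0032, -0.0013, 0.0041] dist 0.437 rot 0.3
```

play_rows --pt "0 -0.01 0 0 0 0" --pt "0 -0.03 0 0 0 0" --pt "0 -0.06 0 0 0 0" --pt "0.005 -0.09 0.02 0 0 0" --pt "0.015 -0.11 0.055 0 0 0" --pt "0.027 -0.12 0.1 0 0 0" --pt "0.039 -0.12 0.145 0 0 0" --pt "0.051 -0.12 0.19 0 0 0" --pt "0.063 -0.12 0.235 0 0 0" --pt "0.075 -0.12 0.28 0 0 0" --pt "0.087 -0.12 0.325 0 0 0" --pt "0.099 -0.12 0.365 0 0 0"

```text
t: 35.15
tcp_pos: [0.5401, -0.0316, 0.1569]
tool_rot: [0.707, 0.009, -0.008, -0.707]
force: [0.2, 0.3, -0.3]
finger_gap: 0.36
```

play_rows --pt "0.006 0 0.022 0 0 0" --pt "0.0095 0 0.036 0 0 0" --pt "0.0103 0 0.0397 0 0 0" --pt "0.0103 0 0.0397 0 0 0" --pt "0.0103 0 0.0397 0 0 0"

```text
t: 35.65
tcp_pos: [0.5497, 0.0048, 0.1565]
tool_rot: [0.708, 0.008, -0.007, -0.707]
force: [0.7, 0.0, -0.8]
finger_gap: 0.363
```

```bash
python3 - <<'E'
from h import *
plan([.5505,.005,.0391],1.595)
wshot("w14",2,(60,110,400,384))
E
```

```text
from [0.5497 0.0048 0.1565] phi 1.5925 delta [0.0006, 0.1174, 0.0003] [0.0013, -0.0025, 0.0018] dist 0.117 rot 0.2
t 35.65 p [0.5497 0.0048 0.1565] phi 1.5925 F [ 0.7  0.  -0.8] gap 0.363 q [-0.19  0.53  1.7  -0.    0.91 -1.79]
```

View pics/w14.png

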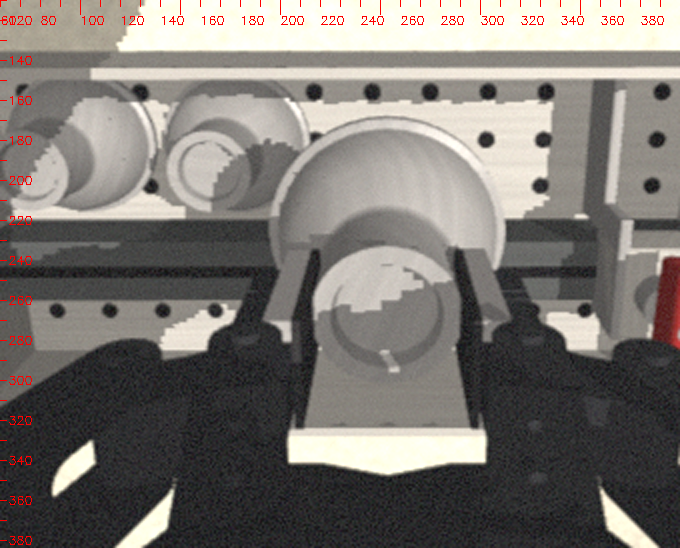

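play_rows --pt "0.0005 0.02 0 0 0 0" --pt "0.0005 0.045 0 0 0 0" --pt "0.0005 0.07 0 0 0 0" --pt "0.0005 0.09 0 0 0 0" --pt "0.0005 0.105 0 0 0 0" --pt "0.0005 0.114 0 0 0 0" --pt "0.0005 0.1165 0 0 0 0" --pt "0.0005 0.1175 0 0 0 0" --pt "0.0005 0.1175 0 0 0 0" --pt "0.0005 0.1175 0 0 0 0"

```text
t: 36.7
tcp_pos: [0.5514, 0.0058, 0.0397]
tool_rot: [0.707, 0.01, -0.007, -0.707]
force: [1.4, -0.7, -0.9]
finger_gap: 0.364
```

play_rows --pt "0 0 0 0 0 0" --pt "0 0 0 0 0 0" --pt "0 0 0 0 0 0" --pt "0 0 0 0 0 0" --pt "0 -0.01 0 0 0 0" --pt "0 -0.025 0 0 0 0" --pt "0 -0.05 0 0 0 0" --pt "0 -0.08 0 0 0 0" --pt "0 -0.11 0 0 0 0" --pt "0 -0.14 0 0 0 0" --pt "0 -0.14 0 0 0 0" --pt "0 -0.14 0 0 0 0" --gripper 0.042

```text
t: 37.9
tcp_pos: [0.5505, 0.0061, 0.1801]
tool_rot: [0.708, 0.01, -0.007, -0.707]
force: [-0.6, 0.3, -0.4]
finger_gap: 0.493
```

```bash
python3 - <<'E'
from h import *
where();plan([.5995,.1135,.12],1.573)
wshot("w15",2,(60,110,400,384))
shot("scene","sc15",(90,150,330,250),3)
E
```

```text
t 37.9 p [0.5505 0.0061 0.1801] phi 1.5939 F [-0.6  0.3 -0.4] gap 0.493 q [-0.19  0.49  1.68 -0.    0.97 -1.79]
from [0.5505 0.0061 0.1801] phi 1.5939 delta [0.0512, 0.0602, 0.1063] [0.0013, 0.0209, 0.0041] dist 0.132 rot 1.2
t 37.9 p [0.5505 0.0061 0.1801] phi 1.5939 F [-0.6  0.3 -0.4] gap 0.493 q [-0.19  0.49  1.68 -0.    0.97 -1.79]
```

View pics/w15.png

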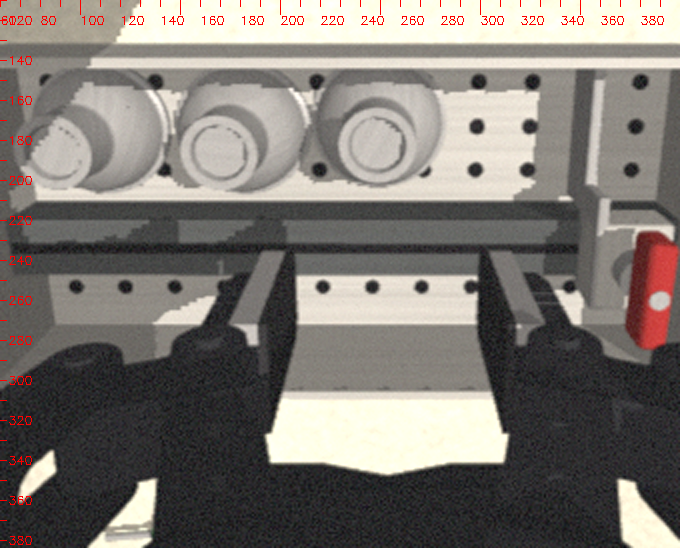

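View pics/sc15.png

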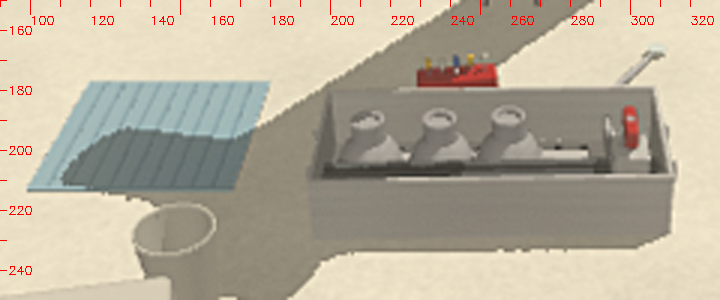

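play_rows --pt "0.01 0 0.02 0 0.01 0" --pt "0.025 0.01 0.05 0 0.02 0" --pt "0.04 0.02 0.08 0 0.021 0" --pt "0.05 0.035 0.1 0 0.021 0" --pt "0.0512 0.05 0.1063 0 0.021 0" --pt "0.0512 0.06 0.1063 0 0.021 0" --pt "0.0512 0.06 0.1063 0 0.021 0" --pt "0.0512 0.06 0.1063 0 0.021 0"

```text
t: 38.8
tcp_pos: [0.5986, 0.1123, 0.1185]
tool_rot: [0.708, 0.0, -0.0, -0.707]
force: [-0.0, -1.1, 0.2]
finger_gap: 0.493
```

```bash
python3 - <<'E'
from h import *
where()
wshot("w16",3,(150,110,350,300))
E
```

```text
t 38.8 p [0.5986 0.1123 0.1185] phi 1.5716 F [-0.  -1.1  0.2] gap 0.493 q [ 0.    0.65  1.57 -0.    0.92 -1.57]
t 38.8 p [0.5986 0.1123 0.1185] phi 1.5716 F [-0.  -1.1  0.2] gap 0.493 q [ 0.    0.65  1.57 -0.    0.92 -1.57]
```

View pics/w16.png

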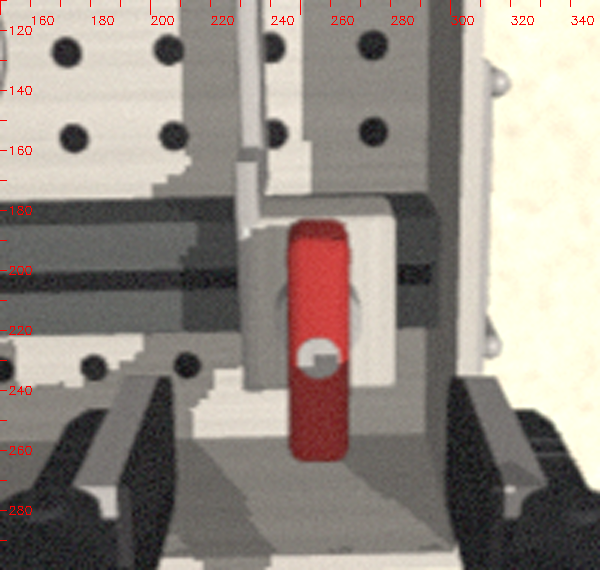

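```bash
python3 - <<'E'
from h import *
m=wm("w16"); s,p,r=tool(); k=back(m,[(256,229)],.087); print(k.round(4),r.inv().apply(k-p).round(4),p)
E
```

```text
[[0.5997 0.1146 0.087 ]] [[0.0005 0.0322 0.0023]] [0.59915765 0.11236125 0.11919678]
```

Descend, grip the knob.

play_rows --pt "0 0.02 0.001 0 0 0" --pt "0 0.035 0.0015 0 0 0" --pt "0 0.045 0.0015 0 0 0" --pt "0 0.049 0.0015 0 0 0" --pt "0 0.049 0.0015 0 0 0"

```text
t: 39.35
tcp_pos: [0.599, 0.1148, 0.0694]
tool_rot: [0.707, 0.001, -0.0, -0.707]
force: [-0.2, 0.9, -0.6]
finger_gap: 0.491
```

play_rows --pt "0 0 0 0 0 0" --pt "0 0 0 0 0 0" --pt "0 0 0 0 0 0" --pt "0 0 0 0 0 0" --pt "0 0 0 0 0 0" --pt "0 0 0 0 0 0" --gripper 0.0 --force 40

```text
t: 39.95
tcp_pos: [0.5999, 0.1149, 0.0707]
tool_rot: [0.707, 0.002, 0.0, -0.707]
force: [-0.9, -1.2, 4.8]
finger_gap: 0.126
```

```bash
python3 - <<'E'
from h import *
where()
E
```

```text
t 39.95 p [0.5999 0.1149 0.0707] phi 1.5731 F [-0.9 -1.2  4.8] gap 0.126 q [ 0.01  0.72  1.59 -0.    0.83 -1.57]
```

play_rows --pt "0 0 -0.005 0 0 0" --pt "0.0003 0 -0.015 0 0 0" --pt "0.0006 0 -0.027 0 0 0" --pt "0.0009 0 -0.039 0 0 0" --pt "0.0011 0 -0.048 0 0 0" --pt "0.0012 0 -0.053 0 0 0" --pt "0.0012 0 -0.055 0 0 0" --pt "0.0012 0 -0.055 0 0 0"

```text
t: 40.75
tcp_pos: [0.6012, 0.0598, 0.0707]
tool_rot: [0.707, 0.002, 0.001, -0.707]
force: [-1.1, -0.5, 6.3]
finger_gap: 0.127
```

play_rows --pt "0 0 -0.0015 0 0 0" --pt "0.0001 0 -0.003 0 0 0" --pt "0.0001 0 -0.0045 0 0 0" --pt "0.0001 0 -0.006 0 0 0" --pt "0.0002 0 -0.0075 0 0 0" --pt "0.0002 0 -0.009 0 0 0" --pt "0.0002 0 -0.009 0 0 0"

```text
t: 41.45
tcp_pos: [0.6014, 0.0516, 0.0707]
tool_rot: [-0.707, -0.002, -0.001, 0.707]
force: [-0.1, 1.6, 5.7]
finger_gap: 0.127
```

```bash
python3 - <<'E'
from h import *
where()
shot("side","sd17",(190,130,330,280),5)
shot("scene","sc17",(180,140,330,240),5)
E
```

```text
t 41.45 p [0.6014 0.0516 0.0707] phi 1.5725 F [-0.1  1.6  5.7] gap 0.127 q [-0.1   0.71  1.61  0.    0.81 -1.67]
```

View pics/sd17.png

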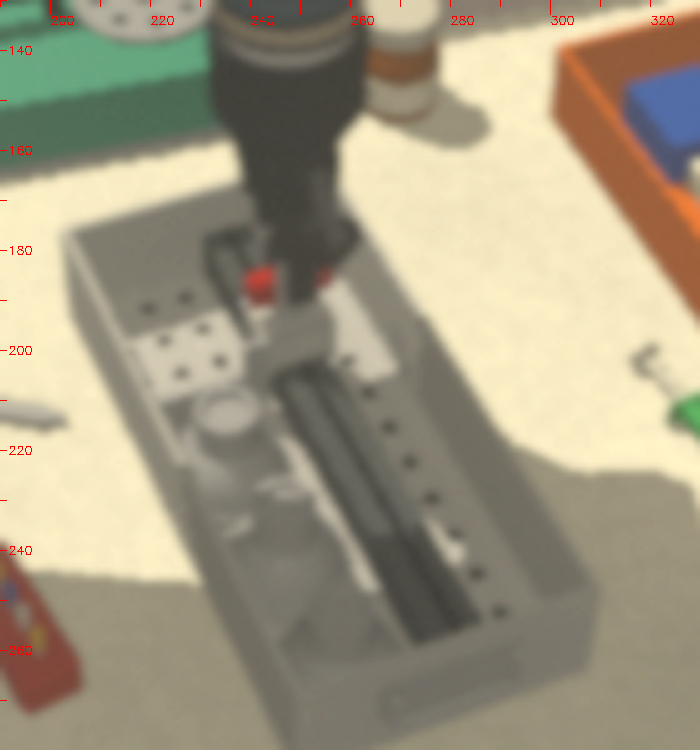

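View pics/sc17.png

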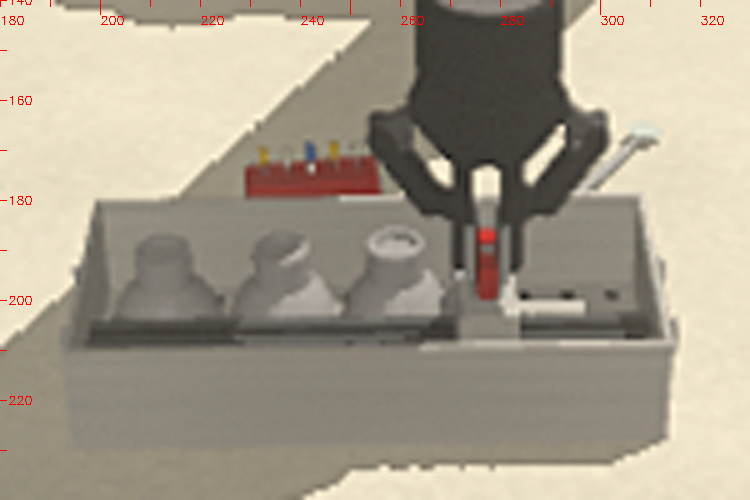

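play_rows --pt "0 0 -0.001 0 0 0" --pt "0 0 -0.002 0 0 0" --pt "0.0001 0 -0.003 0 0 0" --pt "0.0001 0 -0.004 0 0 0" --pt "0.0001 0 -0.004 0 0 0"

```text
t: 42.05
tcp_pos: [0.6014, 0.0481, 0.0707]
tool_rot: [-0.707, -0.002, -0.001, 0.707]
force: [0.6, 4.3, 6.2]
finger_gap: 0.128
```

```bash
python3 - <<'E'
from h import *
where()
E
```

```text
t 42.05 p [0.6014 0.0481 0.0707] phi 1.5723 F [0.6 4.3 6.2] gap 0.128 q [-0.11  0.71  1.61  0.    0.81 -1.68]
```

play_rows --pt "0 0 -0.0005 0 0 0" --pt "0 0 -0.001 0 0 0" --pt "0 0 -0.0015 0 0 0" --pt "0 0 -0.0015 0 0 0"

```text
t: 42.45
tcp_pos: [0.6015, 0.0467, 0.0707]
tool_rot: [-0.707, -0.002, -0.001, 0.707]
force: [-0.9, 3.9, 4.4]
finger_gap: 0.128
```

play_rows --pt "0 0 -0.0005 0 0 0" --pt "0 0 -0.001 0 0 0" --pt "0 0 -0.0015 0 0 0" --pt "0 0 -0.0015 0 0 0"

```text
t: 42.85
tcp_pos: [0.6015, 0.0452, 0.0707]
tool_rot: [-0.707, -0.002, -0.001, 0.707]
force: [0.8, 3.6, 5.4]
finger_gap: 0.129
```

```bash
python3 - <<'E'
from h import *
where()
shot("side","sd18",(190,170,330,290),5)
E
```

```text
t 42.85 p [0.6015 0.0452 0.0707] phi 1.5723 F [0.8 3.6 5.4] gap 0.129 q [-0.11  0.71  1.61  0.    0.81 -1.68]
```

View pics/sd18.png

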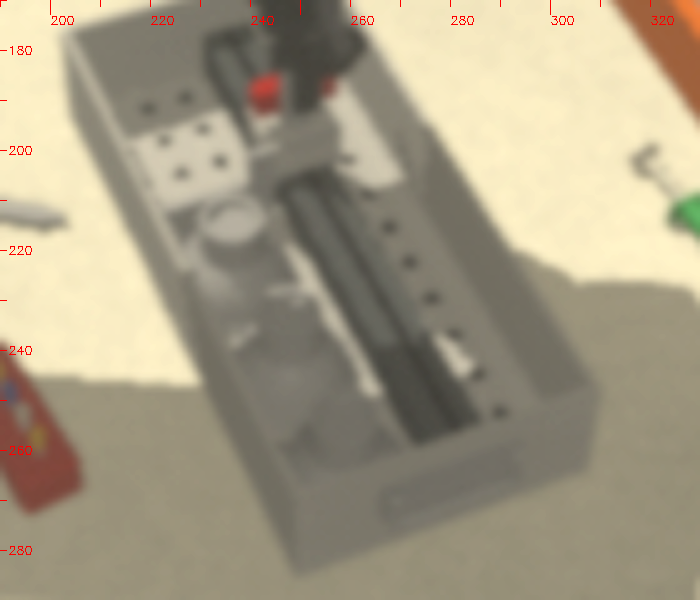

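Keep pushing gently in half-millimetre steps until the force rises.

play_rows --pt "0 0 -0.0005 0 0 0" --pt "0 0 -0.001 0 0 0" --pt "0 0 -0.001 0 0 0"

```text
t: 43.2
tcp_pos: [0.6015, 0.0442, 0.0707]
tool_rot: [-0.707, -0.002, -0.001, 0.707]
force: [-1.0, 2.6, 5.0]
finger_gap: 0.124
```

play_rows --pt "0 0 -0.0005 0 0 0" --pt "0 0 -0.001 0 0 0" --pt "0 0 -0.001 0 0 0"

```text
t: 43.5
tcp_pos: [0.6015, 0.0435, 0.0707]
tool_rot: [-0.707, -0.002, -0.001, 0.708]
force: [-0.4, 4.1, 6.1]
finger_gap: 0.129
```

play_rows --pt "0 0 -0.0005 0 0 0" --pt "0 0 -0.001 0 0 0" --pt "0 0 -0.001 0 0 0"

```text
t: 43.8
tcp_pos: [0.6015, 0.0432, 0.0707]
tool_rot: [-0.706, -0.002, -0.001, 0.708]
force: [0.8, 7.2, 5.2]
finger_gap: 0.13
```

```bash
python3 - <<'E'
from h import *
where()
shot("scene","sc19",(180,160,330,240),5)
E
```

```text
t 43.8 p [0.6015 0.0432 0.0707] phi 1.5718 F [0.8 7.2 5.2] gap 0.13 q [-0.11  0.71  1.61  0.    0.81 -1.69]
```

View pics/sc19.png

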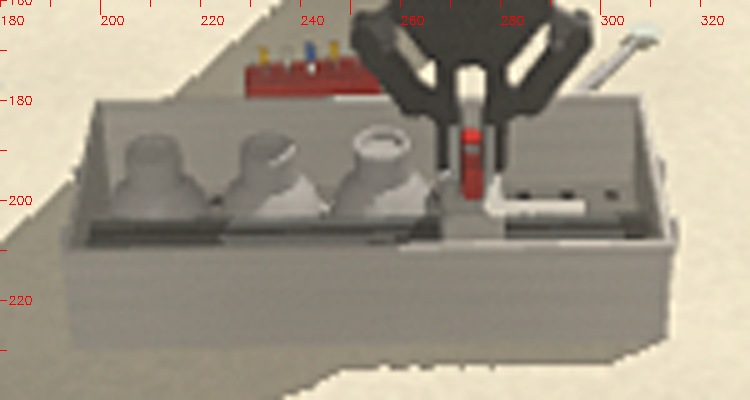

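play_rows --pt "0 0 -0.0005 0 0 0" --pt "0 0 -0.0008 0 0 0" --pt "0 0 -0.0008 0 0 0"

```text
t: 44.15
tcp_pos: [0.6015, 0.043, 0.0707]
tool_rot: [-0.706, -0.002, -0.001, 0.708]
force: [0.5, 8.7, 6.1]
finger_gap: 0.13
```

```bash
python3 - <<'E'
from h import *
where()
E
```

```text
t 44.15 p [0.6015 0.043  0.0707] phi 1.5716 F [0.5 8.7 6.1] gap 0.13 q [-0.12  0.71  1.61  0.01  0.81 -1.69]
```

play_rows --pt "0 0 0 0 0.06 0" --pt "0 0 0 0 0.16 0" --pt "0 0 0 0 0.26 0" --pt "0 0 0 0 0.36 0" --pt "0 0 0 0 0.46 0" --pt "0 0 0 0 0.56 0" --pt "0 0 0 0 0.66 0" --pt "0 0 0 0 0.76 0" --pt "0 0 0 0 0.86 0" --pt "0 0 0 0 0.96 0" --pt "0 0 0 0 1.04 0" --pt "0 0 0 0 1.04 0"

```text
t: 45.35
tcp_pos: [0.6011, 0.0425, 0.0709]
tool_rot: [-0.612, 0.351, -0.352, 0.615]
force: [-0.1, 5.2, 7.8]
finger_gap: 0.128
```

```bash
python3 - <<'E'
from h import *
where(); print(sense()["ft_torque"])
E
```

```text
t 45.35 p [0.6011 0.0425 0.0709] phi 0.5302 F [-0.1  5.2  7.8] gap 0.128 q [-0.12  0.71  1.61  0.    0.81 -0.65]
[ 1.04322636  0.10950738 -0.13383741]
```

play_rows --pt "0 0 0 0 0.08 0" --pt "0 0 0 0 0.16 0" --pt "0 0 0 0 0.24 0" --pt "0 0 0 0 0.3 0" --pt "0 0 0 0 0.35 0" --pt "0 0 0 0 0.38 0" --pt "0 0 0 0 0.38 0" --pt "0 0 0 0 0.38 0"

```text
t: 46.15
tcp_pos: [0.6009, 0.0424, 0.071]
tool_rot: [-0.535, 0.46, -0.461, 0.538]
force: [-1.6, 6.0, 8.0]
finger_gap: 0.127
```

```bash
python3 - <<'E'
from h import *
where(); print(sense()["ft_torque"])
E
```

```text
t 46.15 p [0.6009 0.0424 0.071 ] phi 0.152 F [-1.6  6.   8. ] gap 0.127 q [-0.12  0.71  1.61  0.    0.81 -0.27]
[0.99285542 0.17380277 0.07579878]
```

play_rows --pt "0 0 0 0 0.02 0" --pt "0 0 0 0 0.04 0" --pt "0 0 0 0 0.04 0"

```text
t: 46.45
tcp_pos: [0.6009, 0.0424, 0.071]
tool_rot: [-0.527, 0.47, -0.471, 0.529]
force: [-1.3, 6.4, 8.6]
finger_gap: 0.129
```

```bash
python3 - <<'E'
from h import *
where(); print(sense()["ft_torque"])
E
```

```text
t 46.45 p [0.6009 0.0424 0.071 ] phi 0.1143 F [-1.3  6.4  8.6] gap 0.129 q [-0.12  0.71  1.61  0.    0.81 -0.23]
[1.04871051 0.16223566 0.65387543]
```

play_rows --pt "0 0 0 0 -0.02 0" --pt "0 0 0 0 -0.025 0"

```text
t: 46.65
tcp_pos: [0.6009, 0.0424, 0.071]
tool_rot: [-0.532, 0.464, -0.465, 0.534]
force: [-2.4, 5.7, 7.4]
finger_gap: 0.127
```

play_rows --pt "0 0 0 0 0 0" --pt "0 0 0 0 0 0" --pt "0 0 0 0 0 0" --pt "0 0 0 0 0 0" --pt "0 -0.01 0 0 0 0" --pt "0 -0.03 0 0 0 0" --pt "0 -0.07 0 0 0 0" --pt "0 -0.12 0 0 0 0" --pt "0 -0.16 0 0 0 0" --pt "0 -0.2 0 0 0 0" --pt "0 -0.22 0 0 0 0" --pt "0 -0.22 0 0 0 0" --gripper 0.04

```text
t: 47.85
tcp_pos: [0.6026, 0.0401, 0.295]
tool_rot: [-0.531, 0.461, -0.468, 0.535]
force: [0.1, -1.2, -0.1]
finger_gap: 0.472
```

```bash
python3 - <<'E'
from h import *
wshot("w20",4,(150,60,350,210))
im=np.load("pics/w20.npy"); crop("w20f",im,(0,0,512,384),1);crop("w20b",im,(150,180,350,330),4)
E
```

```text
t 47.85 p [0.6026 0.0401 0.295 ] phi 0.1377 F [ 0.1 -1.2 -0.1] gap 0.472 q [-0.12  0.43  1.42 -0.    1.28 -0.26]
```

View pics/w20f.png

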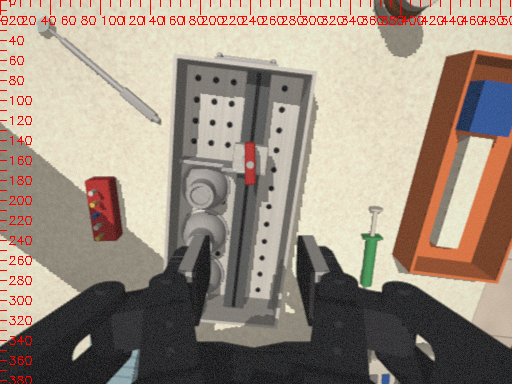

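play_rows --pt "0.03 0 0 0 0 0" --pt "0.07 0 0 0 0 0" --pt "0.1 0 0 0 0 0" --pt "0.12 0 0 0 0 0" --pt "0.12 0 0 0 0 0" --pt "0.12 0 0 0 0 0"

```text
t: 48.5
tcp_pos: [0.6163, -0.0781, 0.289]
tool_rot: [-0.533, 0.465, -0.464, 0.533]
force: [-0.2, 0.1, 0.4]
finger_gap: 0.471
```

```bash
python3 - <<'E'
from h import *
wshot("w21",3,(140,0,340,230))
E
```

```text
t 48.5 p [ 0.6163 -0.0781  0.289 ] phi 0.137 F [-0.2  0.1  0.4] gap 0.471 q [-0.31  0.47  1.37  0.    1.3  -0.44]
```

View pics/w21.png

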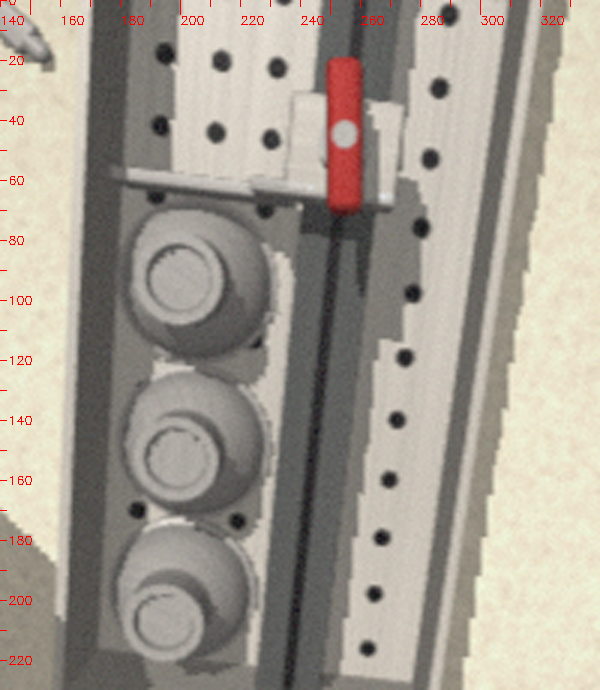

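```bash
python3 - <<'E'
from h import *
m=wm("w21")
cs=(.5868,-.0128,.024)
def tocase(P):
    c,s_=np.cos(cs[2]),np.sin(cs[2]); d=P[:,:2]-np.array(cs[:2]); return np.c_[d@[c,s_],d@[-s_,c]]
k=tocase(back(m,[(200,92.7),(200.7,152.7),(195.3,206.7)],.056)); print(k.round(4),np.linalg.norm(np.diff(k,axis=0),axis=1))
print("plate",tocase(back(m,[(184,59.5),(220,64)],.036)).round(4)); print("knob",tocase(back(m,[(254.7,44.7)],.087)).round(4))
a=back(m,[(254.7,21),(255,68.5)],.087); print(np.degrees(np.arctan2(*(a[1]-a[0])[[1,0]])))
# rims : top/bottom rows
th=np.linspace(0,2*np.pi,361)
for c in k:
    w=np.array(cs[:2])+np.array([c[0]*np.cos(.024)-c[1]*np.sin(.024),c[0]*np.sin(.024)+c[1]*np.cos(.024)])
    q=proj(m,np.c_[w[0]+.033*np.cos(th),w[1]+.033*np.sin(th),np.full(361,.004)]); print(q.min(0).round(1),q.max(0).round(1))
E
```

```text
[[-0.0379  0.0067]
 [-0.0326 -0.0585]
 [-0.0345 -0.1236]] [0.06541005 0.06511961]
plate [[-0.0613  0.0404]
 [-0.0209  0.0402]]
knob [[0.0161 0.0563]]
-81.71742577549195
[179.8  65.7] [233.1 121.3]
[181.3 120.8] [232.4 172.1]
[177.2 170.9] [226.4 218.3]
```

```bash
python3 - <<'E'
from h import *
plan([.5155,.352,.25],1.4717)
E
```

```text
from [ 0.6164 -0.0775  0.2893] phi 0.1381 delta [-0.4392, 0.0396, -0.0408] [-0.0006, -1.3336, -0.0004] dist 0.443 rot 76.4
```

play_rows --pt "-0.03 0 -0.003 0 -0.1 0" --pt "-0.07 0 -0.007 0 -0.22 0" --pt "-0.11 0 -0.011 0 -0.34 0" --pt "-0.15 0.005 -0.015 0 -0.46 0" --pt "-0.19 0.01 -0.019 0 -0.58 0" --pt "-0.23 0.015 -0.023 0 -0.7 0" --pt "-0.27 0.02 -0.027 0 -0.82 0" --pt "-0.31 0.025 -0.031 0 -0.94 0" --pt "-0.35 0.03 -0.034 0 -1.06 0" --pt "-0.39 0.035 -0.037 0 -1.18 0" --pt "-0.42 0.038 -0.04 0 -1.28 0" --pt "-0.4392 0.0396 -0.0408 0 -1.3336 0" --gripper 0.05

```text
t: 49.75
tcp_pos: [0.5135, 0.3545, 0.2496]
tool_rot: [0.706, -0.032, 0.033, -0.706]
force: [0.9, 0.3, -0.8]
finger_gap: 0.586
```

play_rows --pt "0 0 0 0 0 0" --pt "0 0 0 0 0 0" --pt "0 0 0 0 0 0"

```text
t: 50.05
tcp_pos: [0.5161, 0.3505, 0.2501]
tool_rot: [0.707, -0.035, 0.036, -0.706]
force: [-0.5, 0.0, -0.5]
finger_gap: 0.585
```

```bash
python3 - <<'E'
from h import *
plan([.5155,.352,.10],1.4717)
wshot("w22",1)
E
```

```text
from [0.5161 0.3505 0.2501] phi 1.4709 delta [-0.001, 0.1501, 0.0016] [0.001, -0.0008, 0.0021] dist 0.15 rot 0.1
t 50.05 p [0.5161 0.3505 0.2501] phi 1.4709 F [-0.5  0.  -0.5] gap 0.585 q [ 0.42  0.51  1.42 -0.    1.22 -1.05]
```

View pics/w22.png

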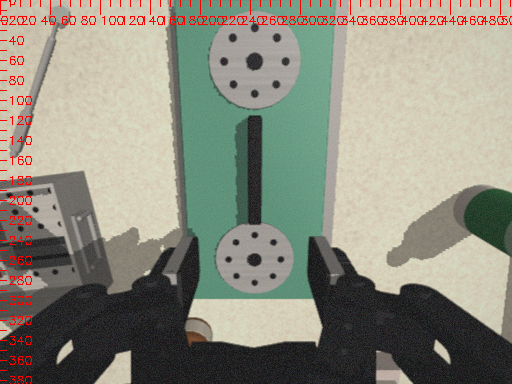

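```bash
python3 - <<'E'
from h import *
m=wm("w22"); s,p,r=tool(); k=back(m,[(254.7,61),(254.7,260)],.0435); print(k.round(4),k.mean(0).round(4),"yaw",np.arctan2(*(k[1]-k[0])[[1,0]])); print(p,r.inv().apply(k.mean(0)-p).round(4))
h=back(m,[(254.7,115.5),(255,224)],.072); print(r.inv().apply(h-p).round(4))
E
```

```text
[[0.4098 0.3634 0.0435]
 [0.6243 0.342  0.0435]] [0.517  0.3527 0.0435] yaw -0.09925565301421202
[0.51635778 0.35017244 0.25019591] [-1.000e-04  2.067e-01  2.800e-03]
[[-0.0565  0.1781  0.0026]
 [ 0.0526  0.1783  0.003 ]]
```

play_rows --pt "0 0.03 0.001 0 0 0" --pt "0 0.07 0.0015 0 0 0" --pt "0 0.11 0.0018 0 0 0" --pt "0 0.145 0.0018 0 0 0" --pt "0 0.175 0.0018 0 0 0" --pt "0 0.193 0.0018 0 0 0" --pt "0 0.2 0.0018 0 0 0" --pt "0 0.2 0.0018 0 0 0"

```text
t: 50.9
tcp_pos: [0.517, 0.3515, 0.0493]
tool_rot: [0.707, -0.035, 0.036, -0.706]
force: [0.1, 0.2, -0.2]
finger_gap: 0.586
```

play_rows --pt "0 0 0 0 0 0" --pt "0 0 0 0 0 0" --pt "0 0 0 0 0 0" --pt "0 0 0 0 0 0" --pt "0 0 0 0 0 0" --pt "0 0 0 0 0 0" --pt "0 0 0 0 0 0" --gripper 0.0 --force 60

```text
t: 51.6
tcp_pos: [0.5179, 0.3527, 0.0517]
tool_rot: [-0.706, 0.033, -0.037, 0.706]
force: [-0.5, -2.1, 6.6]
finger_gap: 0.146
```

```bash
python3 - <<'E'
from h import *
where()
E
```

```text
t 51.6 p [0.5179 0.3527 0.0517] phi 1.4716 F [-0.5 -2.1  6.6] gap 0.146 q [ 0.42  0.76  1.56 -0.    0.82 -1.05]
```

play_rows --pt "0 -0.005 0 0 0 0" --pt "0 -0.015 0 0 0 0" --pt "0 -0.035 0 0 0 0" --pt "0 -0.06 0 0 0 0" --pt "0 -0.09 0 0 0 0" --pt "0 -0.12 0 0 0 0" --pt "0 -0.15 0 0 0 0" --pt "0 -0.175 0 0 0 0" --pt "0 -0.19 0 0 0 0" --pt "0 -0.195 0 0 0 0" --pt "0 -0.195 0 0 0 0"

```text
t: 52.7
tcp_pos: [0.5163, 0.3527, 0.2454]
tool_rot: [0.706, -0.034, 0.036, -0.706]
force: [-0.4, 0.4, -4.6]
finger_gap: 0.149
```

```bash
python3 - <<'E'
from h import *
plan([.588,-.0136,.245],.0258)
wshot("w23",2,(100,0,400,300))
E
```

```text
from [0.5163 0.3527 0.2454] phi 1.4716 delta [0.1077, 0.0008, -0.3574] [-0.0017, 1.4458, 0.0023] dist 0.373 rot 82.8
t 52.7 p [0.5163 0.3527 0.2454] phi 1.4716 F [-0.4  0.4 -4.6] gap 0.149 q [ 0.42  0.51  1.42 -0.    1.21 -1.05]
```

View pics/w23.png

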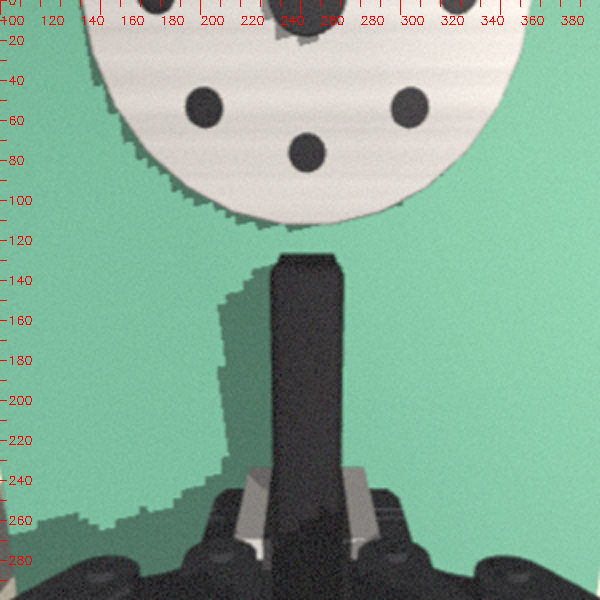

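```bash
python3 - <<'E'
from h import *
m=wm("w23"); s,p,r=tool(); print(p)
for uv,zl in [((253.5,132.5),.069),((253.5,127),.060),((253.5,111.5),.0405),((253.5,76),.0405),((202,53.5),.0405),((305,53.5),.0405)]:
    k=back(m,[uv],p[2]+zl-.0487); print(uv,r.inv().apply(k-p).round(4))
m1=wm("w22"); 
for uv in [(254.7,93.5)]: # lower dot of upper hub w22 -> z=.0435 
    k=back(m1,[uv],.0435); print("dot in w22",k.round(4), "dist to centre", np.linalg.norm(k[0,:2]-np.array([.517,.3527])))
E
```

```text
[0.51575092 0.35243671 0.24437097]
(253.5, 132.5) [[-0.0563 -0.0203  0.0011]]
(253.5, 127) [[-0.0577 -0.0113  0.0012]]
(253.5, 111.5) [[-0.0631  0.0082  0.0012]]
(253.5, 76) [[-0.078   0.0081  0.0012]]
(202, 53.5) [[-0.0871  0.0082 -0.0207]]
(305, 53.5) [[-0.0871  0.0081  0.0232]]
dot in w22 [[0.4403 0.3604 0.0435]] dist to centre 0.07710182298264535
```

play_rows --pt "0.003 0 -0.01 0 0.04 0" --pt "0.009 0 -0.03 0 0.12 0" --pt "0.018 0 -0.058 0 0.22 0" --pt "0.027 0 -0.088 0 0.34 0" --pt "0.036 0 -0.118 0 0.46 0" --pt "0.045 0 -0.148 0 0.58 0" --pt "0.054 0 -0.178 0 0.7 0" --pt "0.063 0 -0.208 0 0.82 0" --pt "0.072 0 -0.238 0 0.94 0" --pt "0.081 0 -0.268 0 1.06 0" --pt "0.089 0 -0.295 0 1.17 0" --pt "0.096 0 -0.318 0 1.27 0"

```text
t: 53.95
tcp_pos: [0.5797, 0.0243, 0.244]
tool_rot: [0.547, -0.449, 0.449, -0.546]
force: [0.3, 0.8, -3.4]
finger_gap: 0.15
```

```bash
python3 - <<'E'
from h import *
plan([.588,-.014,.245],.0258)
E
```

```text
from [0.5797 0.0243 0.244 ] phi 0.1942 delta [0.0392, -0.0009, 0.0007] [0.0009, 0.1684, 0.001] dist 0.039 rot 9.6
```

play_rows --pt "0.015 0 0.0003 0 0.06 0" --pt "0.028 0 0.0005 0 0.12 0" --pt "0.036 0 0.0007 0 0.155 0" --pt "0.0392 0 0.0007 0 0.1684 0" --pt "0.0392 0 0.0007 0 0.1684 0" --pt "0.0392 0 0.0007 0 0.1684 0" --pt "0.0392 0 0.0007 0 0.1684 0"

```text
t: 54.65
tcp_pos: [0.5888, -0.0108, 0.2454]
tool_rot: [-0.508, 0.491, -0.492, 0.509]
force: [0.6, 0.4, -4.0]
finger_gap: 0.146
```

```bash
python3 - <<'E'
from h import *
for i in range(3): plan([.588,-.014,.125],.0258)
E
```

```text
from [ 0.5888 -0.0108  0.2454] phi 0.034 delta [0.0031, 0.1204, -0.0011] [-0.0017, 0.0082, 0.0005] dist 0.12 rot 0.5
from [ 0.5888 -0.0108  0.2454] phi 0.034 delta [0.0031, 0.1204, -0.0011] [-0.0017, 0.0082, 0.0005] dist 0.12 rot 0.5
from [ 0.5888 -0.0108  0.2454] phi 0.034 delta [0.0031, 0.1204, -0.0011] [-0.0017, 0.0082, 0.0005] dist 0.12 rot 0.5
```

play_rows --pt "0.0015 0.01 -0.0005 0 0.004 0" --pt "0.003 0.03 -0.001 0 0.008 0" --pt "0.003 0.055 -0.001 0 0.008 0" --pt "0.003 0.08 -0.001 0 0.008 0" --pt "0.003 0.1 -0.001 0 0.008 0" --pt "0.003 0.113 -0.001 0 0.008 0" --pt "0.003 0.12 -0.001 0 0.008 0" --pt "0.003 0.12 -0.001 0 0.008 0" --pt "0.003 0.12 -0.001 0 0.008 0" --pt "0.003 0.12 -0.001 0 0.008 0"

```text
t: 55.65
tcp_pos: [0.5893, -0.0148, 0.1266]
tool_rot: [-0.505, 0.492, -0.495, 0.507]
force: [0.7, 0.4, -4.1]
finger_gap: 0.145
```

```bash
python3 - <<'E'
from h import *
plan([.588,-.014,.105],.0258)
shot("scene","sc24",(180,140,330,240),5)
shot("side","sd24",(190,120,330,270),5)
plan([.588,-.014,.105],.0258)
E
```

```text
from [ 0.5893 -0.0148  0.1266] phi 0.025 delta [-0.0009, 0.0216, -0.0014] [-0.0045, -0.0008, 0.0015] dist 0.022 rot 0.3
from [ 0.5891 -0.0148  0.1265] phi 0.025 delta [-0.0009, 0.0215, -0.0011] [-0.0041, -0.0008, 0.0014] dist 0.022 rot 0.3
```

View pics/sc24.png

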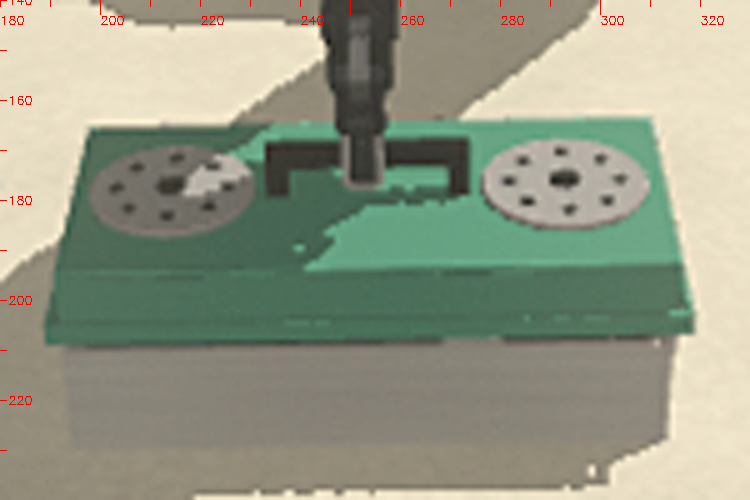

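View pics/sd24.png

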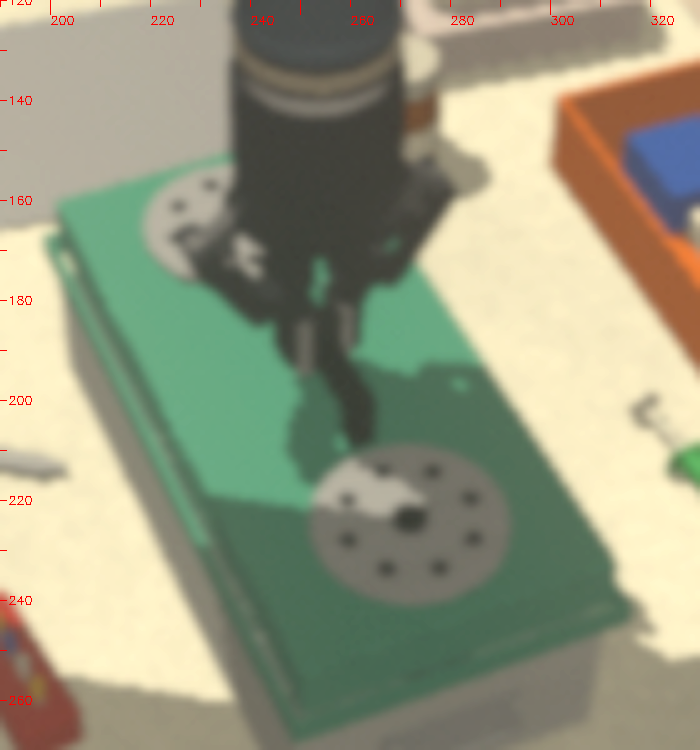

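```bash
python3 - <<'E'
from h import *
S=camera_model("scene"); D=camera_model("side")
z=.1265-.0487
print(back(S,[(189.2,208.8),(318.6,206.6)],z).round(4), "orig", back(S,[(189.5,214.3),(317.2,212.5)],.056).round(4))
print(back(D,[(199,168),(239.5,268),(316.5,243)],z).round(4),"orig", back(D,[(199,175),(237.5,274),(312,248)],.056).round(4))
# hubs: now vs orig in scene (z top lid +.0405)
print("hub now",back(S,[(214.2,177.2),(292.8,175.8)],z+.0405).round(4),"orig",back(S,[(214.2,183.3),(291.8,182.2)],.0965).round(4))
E
```

```text
[[ 0.6777 -0.179   0.0778]
 [ 0.6687  0.1553  0.0778]] orig [[ 0.6723 -0.1815  0.056 ]
 [ 0.6649  0.1534  0.056 ]]
[[ 0.5051  0.1625  0.0778]
 [ 0.4931 -0.1725  0.0778]
 [ 0.6789 -0.1745  0.0778]] orig [[ 0.5022  0.1593  0.056 ]
 [ 0.4884 -0.1716  0.056 ]
 [ 0.6725 -0.1696  0.056 ]]
hub now [[ 0.5881 -0.121   0.1183]
 [ 0.5823  0.092   0.1183]] orig [[ 0.5847 -0.1231  0.0965]
 [ 0.5803  0.09    0.0965]]
```

play_rows --pt "0.0003 0.002 -0.001 0 0 0" --pt "0.0005 0.005 -0.0015 0 0 0" --pt "0.0005 0.008 -0.0015 0 0 0" --pt "0.0005 0.011 -0.0015 0 0 0" --pt "0.0005 0.013 -0.0015 0 0 0" --pt "0.0005 0.015 -0.0015 0 0 0" --pt "0.0005 0.015 -0.0015 0 0 0"

```text
t: 56.45
tcp_pos: [0.5867, -0.0152, 0.11]
tool_rot: [-0.506, 0.493, -0.494, 0.506]
force: [-0.6, -0.4, -4.2]
finger_gap: 0.151
```

```bash
python3 - <<'E'
from h import *
where()
shot("scene","sc25",(180,140,330,240),5)
shot("side","sd25",(190,120,330,270),5)
E
```

```text
t 56.45 p [ 0.5867 -0.0152  0.11  ] phi 0.025 F [-0.6 -0.4 -4.2] gap 0.151 q [-0.22  0.64  1.63 -0.    0.87 -0.24]
```

View pics/sc25.png

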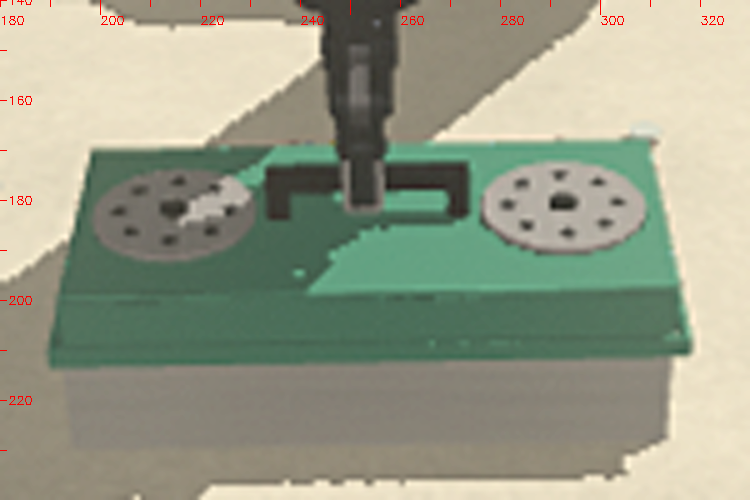

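View pics/sd25.png

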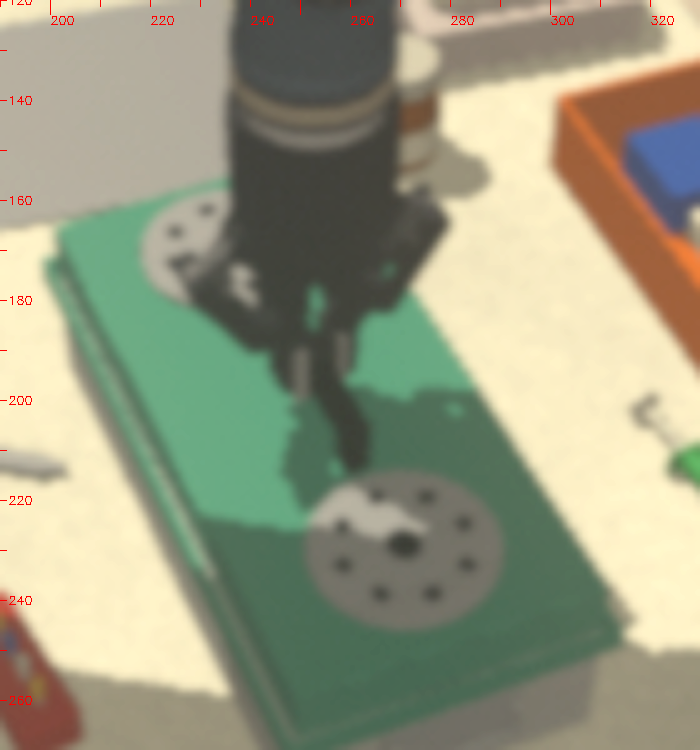

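play_rows --pt "0.0003 0.0015 0.0005 0 0 0" --pt "0.0005 0.003 0.0005 0 0 0" --pt "0.0005 0.0045 0.0005 0 0 0" --pt "0.0005 0.0055 0.0005 0 0 0" --pt "0.0005 0.0055 0.0005 0 0 0"

```text
t: 57.05
tcp_pos: [0.5874, -0.0158, 0.1049]
tool_rot: [-0.506, 0.493, -0.494, 0.506]
force: [-0.4, -0.3, -4.3]
finger_gap: 0.149
```

```bash
python3 - <<'E'
from h import *
where(); print(sense()["ft_torque"])
E
```

```text
t 57.05 p [ 0.5874 -0.0158  0.1049] phi 0.0251 F [-0.4 -0.3 -4.3] gap 0.149 q [-0.22  0.65  1.64 -0.    0.86 -0.24]
[-0.05575425  0.00500737 -0.01332276]
```

Still hanging freely; lower by half a millimetre at a time.

play_rows --pt "0 0.0005 0 0 0 0" --pt "0 0.001 0 0 0 0" --pt "0 0.0015 0 0 0 0" --pt "0 0.0015 0 0 0 0"

```text
t: 57.45
tcp_pos: [0.5875, -0.0158, 0.1047]
tool_rot: [-0.506, 0.493, -0.495, 0.507]
force: [-3.4, 0.7, 5.3]
finger_gap: 0.148
```

play_rows --pt "0 0.0005 0 0 0 0" --pt "0 0.0008 0 0 0 0" --pt "0 0.0008 0 0 0 0"

```text
t: 57.75
tcp_pos: [0.5875, -0.0157, 0.1047]
tool_rot: [-0.506, 0.493, -0.495, 0.507]
force: [-3.3, 0.4, 9.8]
finger_gap: 0.146
```

play_rows --pt "0 -0.0005 0 0 0 0" --pt "0 -0.0008 0 0 0 0" --pt "0 -0.0008 0 0 0 0"

```text
t: 58.05
tcp_pos: [0.5875, -0.0157, 0.1047]
tool_rot: [-0.506, 0.493, -0.495, 0.507]
force: [-2.8, -1.2, 7.2]
finger_gap: 0.147
```

play_rows --pt "0 0 0 0 0 0" --pt "0 0 0 0 0 0" --pt "0 0 0 0 0 0" --pt "0 0 0 0 0 0" --pt "0 -0.01 0 0 0 0" --pt "0 -0.03 0 0 0 0" --pt "0 -0.06 0 0 0 0" --pt "0 -0.1 0 0 0 0" --pt "0 -0.15 0 0 0 0" --pt "0 -0.2 0 0 0 0" --pt "-0.03 -0.25 0 0 0 0" --pt "-0.06 -0.275 0 0 0 0" --gripper 0.05

```text
t: 59.25
tcp_pos: [0.5861, 0.0438, 0.3829]
tool_rot: [-0.504, 0.492, -0.497, 0.507]
force: [1.1, 0.4, -0.3]
finger_gap: 0.586
```

play_rows --pt "0 0 0 0 0 0" --pt "0 0 0 0 0 0" --pt "0 0 0 0 0 0"

```text
t: 59.55
tcp_pos: [0.5844, 0.044, 0.3771]
tool_rot: [0.507, -0.494, 0.494, -0.506]
force: [0.3, -0.8, -0.2]
finger_gap: 0.583
```

```bash
python3 - <<'E'
from h import *
wshot("w26",1)
shot("scene","sc26",(180,140,330,240),5); crop("sc26f",np.load("pics/sc26.npy"),(0,0,512,384),1)
shot("side","sd26",(190,140,330,280),4)
a=np.load("pics/w26.npy"); crop("w26a",a,(180,60,330,190),5); crop("w26b",a,(180,190,330,330),5)
E
```

```text
t 59.55 p [0.5844 0.044  0.3771] phi 0.0247 F [ 0.3 -0.8 -0.2] gap 0.583 q [-0.11  0.34  1.33 -0.    1.47 -0.14]
```

View pics/w26.png

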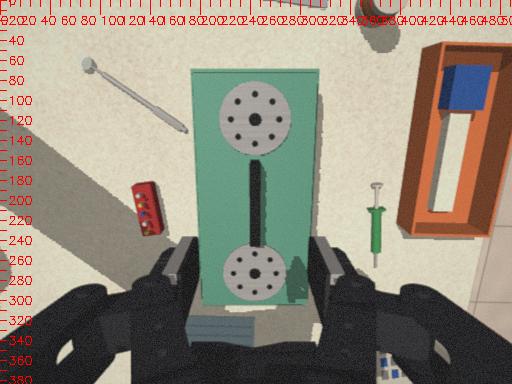

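View pics/sc26.png

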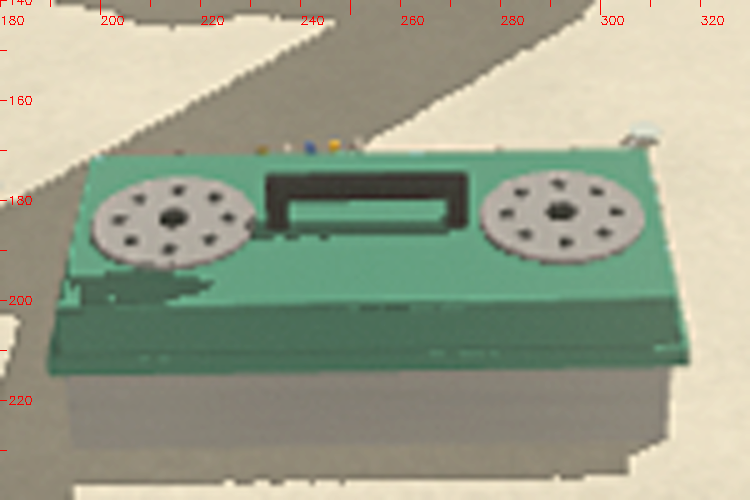

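View pics/sd26.png

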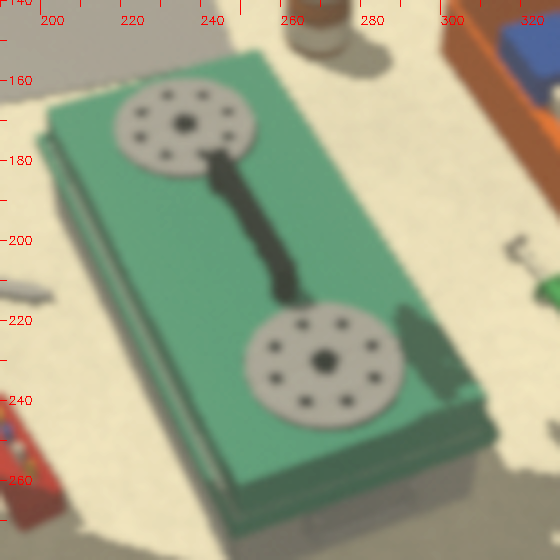

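View pics/sc26f.png

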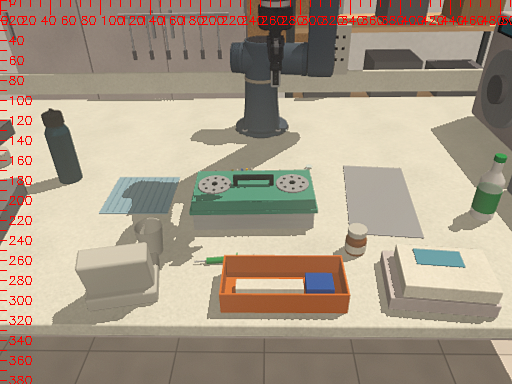

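```bash
python3 - <<'E'
from h import *
where(); print(sign_off())
E
```

```text
t 59.7 p [0.5847 0.0436 0.3766] phi 0.0237 F [-0.1 -0.2  0.1] gap 0.586 q [-0.12  0.34  1.33 -0.    1.47 -0.14]
the job is handed in; nothing more can be done
None
```

The container is packed and handed in at about 60 s. The lid went to the middle of the pad and the knob was slackened. I drew the bar back to about 11 mm short of its fully-back stop. Three bowls were on the mat, and all three are now rim down in the lane. The bar was pushed up until the force rose to about 9 N. The knob was turned onto its stop and the lid put back.

**Checks before the lid went on:**
- **Row:** the bowl centres measured 65 mm apart against a 66 mm rim diameter, so they are touching within camera error. The end bowl sits against the fixed wall, and the bar's face is at the last rim.
- **Knob:** the wing angle read about 1.45 rad, which is fully tight.

**Checks after the lid went on:**
- **Lid:** the height at contact matched the seated height. The scene and side views of it match the starting pictures to within about a pixel.
- **Other items:** nothing else looked moved in the pictures.

Measurements disagreed with each other by 1–3 mm, including where the lid sat in the gripper on the way back. Everything stayed within the clearances, and nothing bound when the lid went on.

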